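Clear down the knob cups on the joiner's bench

TASK

Clear down the bench: tip every wooden knob out of the cups into the dark wooden tray, turn every grey cup mouth-down on the cork mat, wholly on it, so that no shavings get in, and stand the emptied red cup upright in the middle of the black rubber pad. Let go of everything, and do not shift the other tools and things on the bench.

Things in the scene. Friction and masses are not known exactly. Their poses are not given: they have to be found in the camera images.
- red_cup: red square plastic cup, 64 x 64 mm outside and 82 mm tall with straight sides, walls and floor 4 mm thick, open at one end, 90 g. Origin: centre of the outside of its closed floor; its z axis runs from the floor to the open mouth (z up = mouth-up), x and y are square to its sides. It lies stably on any of its four flat sides. Starts mouth-up and holds knob1 and knob2, those that are present
- grey_cup1: grey square plastic cup, 64 x 64 mm outside and 82 mm tall with straight sides, walls and floor 4 mm thick, open at one end, 90 g. Origin: centre of the outside of its closed floor; its z axis runs from the floor to the open mouth (z up = mouth-up), x and y are square to its sides. It lies stably on any of its four flat sides. Starts mouth-up and holds knob3 and knob4, those that are present
- grey_cup2: grey square plastic cup, 64 x 64 mm outside and 82 mm tall with straight sides, walls and floor 4 mm thick, open at one end, 90 g. Origin: centre of the outside of its closed floor; its z axis runs from the floor to the open mouth (z up = mouth-up), x and y are square to its sides. It lies stably on any of its four flat sides. Starts mouth-up and empty; may be absent
- grey_cup3: grey square plastic cup, 64 x 64 mm outside and 82 mm tall with straight sides, walls and floor 4 mm thick, open at one end, 90 g. Origin: centre of the outside of its closed floor; its z axis runs from the floor to the open mouth (z up = mouth-up), x and y are square to its sides. It lies stably on any of its four flat sides. Starts mouth-up and empty; may be absent
- knob1: turned beech drawer knob, a squat ball 30 mm across and 27 mm tall with a 16 mm flat foot, 20 g. Origin: centre of the foot, z along its turning axis. Starts in a cup; may be absent
- knob2: turned beech drawer knob, a squat ball 30 mm across and 27 mm tall with a 16 mm flat foot, 20 g. Origin: centre of the foot, z along its turning axis. Starts in a cup; may be absent
- knob3: turned beech drawer knob, a squat ball 30 mm across and 27 mm tall with a 16 mm flat foot, 20 g. Origin: centre of the foot, z along its turning axis. Starts in a cup; may be absent
- knob4: turned beech drawer knob, a squat ball 30 mm across and 27 mm tall with a 16 mm flat foot, 20 g. Origin: centre of the foot, z along its turning axis. Starts in a cup; may be absent
- mat: cork mat fixed to the bench, 240 mm along its x, 220 mm along its y, 4 mm thick. Origin: centre of its underside, on the bench. It and the tray may trade sides. A wooden vise (100 mm tall), boards (75 mm tall) and a tool rail (up to 150 mm tall) are fixed near the edges of the bench, more than 540 mm to either side or 880 mm ahead of the robot
- tray: dark wooden tray fixed to the bench, open at the top, 220 x 220 mm outside, 50 mm tall, walls and floor 6 mm. Origin: centre of its underside, on the bench
- pad: black square rubber pad fixed to the bench, 90 x 90 mm, 3 mm thick. Origin: centre of its underside, on the bench
- bench_plane: steel hand plane with wooden grips, 240 mm long (x), 60 mm wide, 100 mm tall, 1.6 kg, a bystander. Origin at the underside, about its middle
- mallet: wooden mallet lying flat, 285 mm long (x): head 70 x 120 x 60 mm centred 110 mm ahead of the origin, handle 22 mm wide from there back to 140 mm behind it, a bystander. Origin at the underside, about its middle
- glue: yellow glue bottle, 60 mm across, 120 mm tall, a bystander. Origin at the underside, about its middle
- pencil: flat red carpenter's pencil, 160 mm long (x), 14 mm wide, 8 mm thick, a bystander. Origin at the underside, about its middle
- try_square: try square lying flat, wooden stock 110 mm (x), steel blade 30 mm wide and 150 mm long towards +y, centred 40 mm ahead of the origin, 18 mm tall at most, a bystander. Origin at the underside, about its middle
- offcut: pale block of wood, 70 x 130 x 35 mm, a bystander. Origin at the underside, about its middle

How it is judged:
By the outcome, as a careful person would: the job done as asked, in the order asked, and still so for the second after the job is handed in, with the robot touching nothing.
Of grey_cup2, grey_cup3 only 1 to 2 are there at a start; the rules pass over those that are not, and their reading is None.
Of knob1, knob2, knob3, knob4 only 2 to 4 are there at a start; the rules pass over those that are not, and their reading is None.
At some moment in a run one of red_cup, grey_cup1, grey_cup2, grey_cup3 may be knocked a few centimetres aside while the robot is not near it.
It also fails if it takes over 210 s, if anything falls off the work surface, if the arm or the gripper's body presses on something with over 40 N, if the wrist force passes 120 N, or if a joint passes its speed limit or range.

ROBOT

A 7-joint arm with a two-finger parallel gripper is mounted at the origin on the work surface. World frame = base frame: x ahead of the robot, y to its left, z up, the work surface at z = 0. Lengths are in m, angles in rad, forces in N, time in s.
With the tool pointing down it reaches from about 0.35 to 0.9 m from the base axis. Payload 7.2 kg.
Tool frame: the origin (TCP) lies on the centre line of the jaws, within the pads' length; the fingertips stand 8 mm ahead of it and the grasp point (between the pads) lies 11 mm behind it; z points along the fingers, y is the line along which they close (so a half turn about z gives the same grasp; the last joint's range is limited). The gripper opens to 88 mm and grips with 3 to 60 N. Pads are 20 mm wide; open, the fingers measure 115 mm over their backs; the gripper's body (75 mm by 178 mm) begins 61 mm behind the grasp point.
Start: joints at [1.095, 0.411, -0.013, 1.596, 0.006, 1.134, -0.082], TCP at [0.248, -0.574, 0.231] pointing down, gripper open.
Joint ranges: [-2.95, 2.95], [-0.29, 1.99], [-1.47, 1.44], [0.14, 2.54], [-1.03, 4.17], [0.13, 1.85], [-2.86, 2.86]. Speed limits (rad/s): [2.39, 2.39, 3.01, 3.01, 3.14, 3.14, 3.14].

INTERFACE

Orientations are given as a unit quaternion [x, y, z, w].
In Python, from rig import arm gives the robot as it stands. The module is installed in compiled form; this text tells all that it offers.
- The arm moves only by the tool arm_command, never from a script. Its argument "series" is a list of rows, each a list of 2 entries, a list of its own where there are three numbers: the shift along the tool's x, y, z in m, then the turn, a rotation vector about the tool's x, y, z in rad. In form: [[[tx, ty, tz], [rx, ry, rz]], ...]. A call has 1 to 5 rows; each row shifts and turns the commanded pose from where the row before left it, along the tool's axes as they then stand; what a row does not reach is not made up. A row lasts 1/8 s, in which the tool goes at most 62.5 mm and 10.7 degrees, less where a joint would pass 70% of its speed; a pose out of reach is approached as far as the arm can. A call with a gripper value outside its range is refused whole. "fingers" is the opening, from 0 (shut) to 1 (fully open), set as the call begins (left out, the last holds). The fingers move at their own pace and stop on an object; the grip force is fixed at half the most. Time passes only in rows, so rows that do not move let the fingers close. It gives the time, the measured TCP pose, the force, the opening and the grip force at its end, in the units of the state.
- arm.observe(): the state, without advancing time (a new reading comes with each control period).
- arm.snapshot(name): name is "scene" or "top"; returns a dict with "frame" (400x640x3 uint8, red, green, blue), "fx", "fy", "cx", "cy" (pixels), "dist_coeffs" ([k1, k2, p1, p2, k3] as OpenCV has them; the pictures are not rectified), "R" (3x3) and "t" (3): a world point X has camera coordinates R X + t. Camera axes: x right, y down, z forward; pixel columns grow to the right and rows downward; lengths in m; the calibration is good to about 2 mm. A picture is of the moment at which its call begins. There is no depth.
- arm.hand_in(): hands the job in; it is judged then, once.
The state is a dict: "clock": time; "qpos": joint angles; "qvel": joint speeds; "tau": joint torques, N m; "tcp_pos": TCP position; "tcp_rot": TCP orientation; "ft_force": force on the tool from outside, world axes, zero at the start; "torque": the same for the moment, N m; "gripper_width": opening from 0.0 (shut) to 1.0 (fully open); "grasp_force": force on a finger pad.
Only numpy, scipy, OpenCV 4.12 (cv2) and the standard library are available. Lean on these libraries where they do the work, as an engineer would, in place of code of your own. Each camera call takes 0.05 s, during which the arm holds its last target. There are 200 camera calls.

## Working session

There is one attempt and no reset: what is moved stays moved. The work goes in short steps, Python scripts to look and compute and a tool call to move; the robot and the scene stay as the last step left them, time stands still between calls to the robot, and variables do not carry over. Pictures are saved under pics/ and viewed, at most 14 in all, crops included, and the job is handed in when it is done.

Besides the shell and the picture viewer there is one more tool, called after "Request:" by a JSON object that holds its "op" and its "data", one argument or row to a line. arm_command: Moves the arm, as the interface text tells. Its arguments: {"type":"object","properties":{"series":{"type":"array","items":{"type":"array"}},"fingers":{"type":"number"}},"required":["series"]}

```bash
mkdir -p pics
cat > h.py <<'E'
import numpy as np, cv2
from rig import arm
from scipy.spatial.transform import Rotation as Ro
def snap(n,f=None):
    s=arm.snapshot(n)
    if f: cv2.imwrite(f,s["frame"][:,:,::-1])
    return s
def K(s): return np.array([[s["fx"],0,s["cx"]],[0,s["fy"],s["cy"]],[0,0,1.]])
def world(s,uv,z):
    p=cv2.undistortPoints(np.array(uv,float).reshape(-1,1,2),K(s),np.array(s["dist_coeffs"],float)).reshape(-1,2)
    R=np.array(s["R"]);t=np.array(s["t"]);c=-R.T@t
    d=np.c_[p,np.ones(len(p))]@R
    return c+d*((np.broadcast_to(z,len(p))-c[2])/d[:,2])[:,None]
def pix(s,X):
    R=np.array(s["R"]);t=np.array(s["t"])
    return cv2.projectPoints(np.array(X,float).reshape(-1,1,3),cv2.Rodrigues(R)[0],t,K(s),np.array(s["dist_coeffs"],float))[0].reshape(-1,2)
E
python3 - <<'E'
from h import *
for n in("top","scene"):
    s=snap(n,f"pics/{n}0.png"); R=np.array(s["R"]);print(n,-R.T@np.array(s["t"]),R.round(2).tolist(),s["fx"])
o=arm.observe();print(o["tcp_pos"],Ro.from_quat(o["tcp_rot"]).as_matrix().round(3),o["gripper_width"],o["clock"])
E
```

```text
top [0.43496783 0.01150107 1.4179779 ] [[0.01, -1.0, 0.01], [-1.0, -0.01, -0.1], [0.1, -0.01, -1.0]] 449.86967834194184
scene [ 1.29677789 -0.85070212  0.77123711] [[0.78, 0.63, -0.02], [0.33, -0.43, -0.84], [-0.54, 0.64, -0.54]] 477.33391543721524
[ 0.24767003 -0.57334909  0.22988573] [[ 0.918  0.397 -0.001]
 [ 0.397 -0.918  0.001]
 [-0.    -0.001 -1.   ]] 0.9985307704213834 0.1
```

View pics/top0.png

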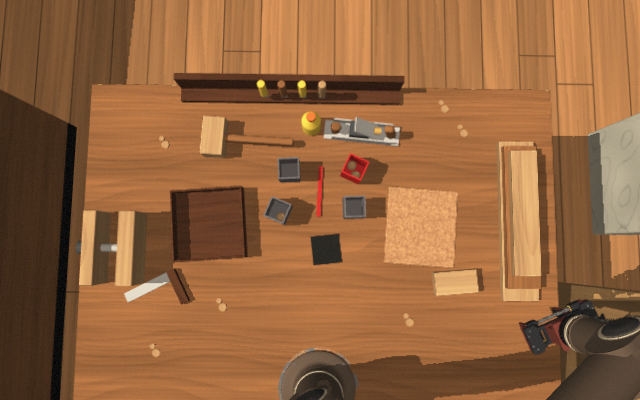

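View pics/scene0.png

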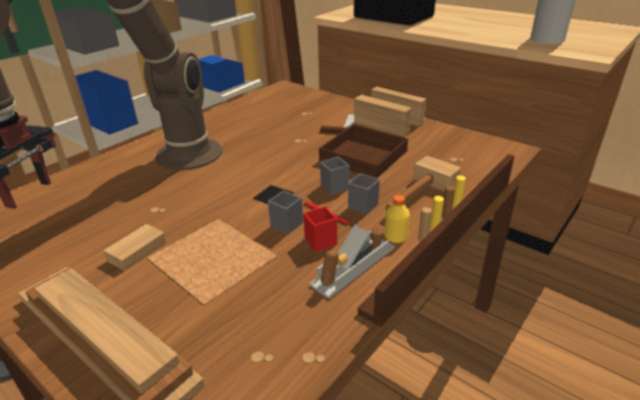

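The top view shows three grey cups at (289,169), (279,211) and (354,207), with the red cup at (354,169). The tray is at (208,223), the mat at (421,227) and the pad at (325,249). I'll enlarge the cups.

Run:
```python
from h import *
s=snap("top")
f=s["frame"][140:275,255:465,::-1]
cv2.imwrite("pics/c1.png",cv2.resize(f[:95,:130],None,fx=6,fy=6,interpolation=cv2.INTER_CUBIC))
w=lambda uv,z:world(s,uv,z).round(3).tolist()
print("tray top",w([[171,189],[242,186],[246,257],[177,261]],.05))
print("mat",w([[387,187],[457,190],[454,266],[385,262]],.004))
print("pad",w([[311,237],[338,234],[341,262],[314,265]],.003))
```

```text
tray top [[0.6, 0.457, 0.05], [0.611, 0.24, 0.05], [0.395, 0.222, 0.05], [0.381, 0.43, 0.05]]
mat [[0.619, -0.212, 0.004], [0.612, -0.435, 0.004], [0.373, -0.421, 0.004], [0.383, -0.205, 0.004]]
pad [[0.459, 0.027, 0.003], [0.469, -0.057, 0.003], [0.382, -0.067, 0.003], [0.372, 0.017, 0.003]]
```

View pics/c1.png

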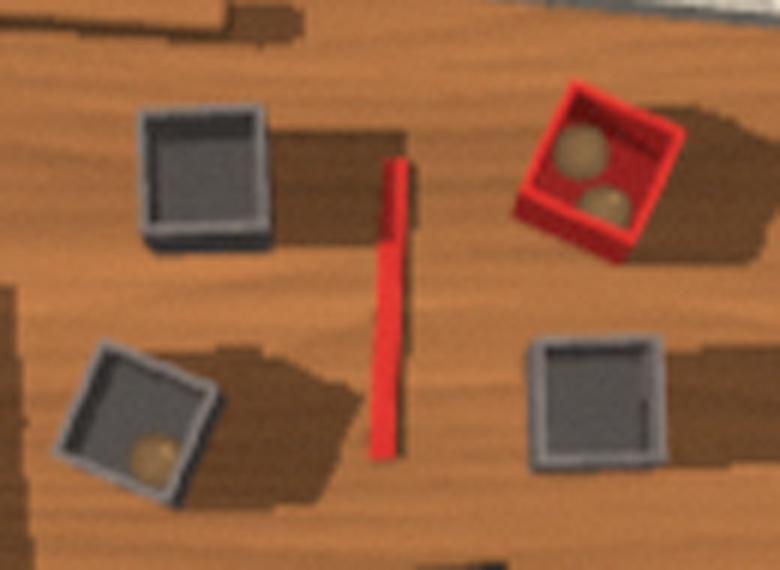

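The top-left and right grey cups are empty. The lower-left grey cup holds one knob and the red cup holds two. First I'll move to the free middle and see how the arm configures itself.

Request:
{"op": "arm_command", "data": {
  "series": [
    [[0.035,-0.025,-0.015],[0,0,0]],
    [[0.042,-0.033,-0.015],[0,0,0]],
    [[0.042,-0.033,-0.015],[0,0,0]],
    [[0.042,-0.033,-0.015],[0,0,0]],
    [[0.042,-0.033,-0.015],[0,0,0]]
  ]
}}

```text
clock: 0.78
tcp_pos: [0.3725, -0.3474, 0.3061]
tcp_rot: [0.979, 0.202, -0.0, 0.0]
ft_force: [0.8, -0.4, -0.2]
gripper_width: 0.999
grasp_force: 0.0
```

Request:
{"op": "arm_command", "data": {
  "series": [
    [[0.042,-0.033,-0.015],[0,0,0]],
    [[0.042,-0.033,-0.01],[0,0,0]],
    [[0.042,-0.033,0],[0,0,0]],
    [[0.042,-0.033,0],[0,0,0]],
    [[0.03,-0.02,0],[0,0,0]]
  ]
}}

```text
clock: 1.4
tcp_pos: [0.4941, -0.1284, 0.3307]
tcp_rot: [0.979, 0.204, 0.0, -0.0]
ft_force: [-0.3, -1.1, 0.0]
gripper_width: 1.002
grasp_force: 0.0
```

```bash
cat >> h.py <<'E'
def st():
    o=arm.observe();print(round(o["clock"],2),np.round(o["tcp_pos"],3),Ro.from_quat(o["tcp_rot"]).as_matrix().round(2).tolist(),"q",np.round(o["qpos"],2).tolist(),"w",round(o["gripper_width"],3),"f",np.round(o["ft_force"],1).tolist(),round(o["grasp_force"],1))
    return o
E
python3 -c "from h import *;st()"
```

```text
1.4 [ 0.494 -0.128  0.331] [[0.92, 0.4, 0.0], [0.4, -0.92, 0.0], [0.0, -0.0, -1.0]] q [0.46, 0.16, -0.34, 1.7, 0.06, 1.28, -1.06] w 1.002 f [-0.3, -1.1, 0.0] 0.0
```

Request:
{"op": "arm_command", "data": {
  "series": [
    [[0,0,0],[-0.17,0,0]],
    [[0,0,0],[-0.17,0,0]],
    [[0,0,0],[-0.17,0,0]],
    [[0,0,0],[-0.17,0,0]],
    [[0,0,0],[0,0,0]]
  ]
}}

```text
clock: 2.02
tcp_pos: [0.4927, -0.1288, 0.3294]
tcp_rot: [0.923, 0.194, 0.067, 0.326]
ft_force: [0.2, -0.6, -0.3]
gripper_width: 1.001
grasp_force: 0.0
```

```bash
python3 -c "from h import *;st()"
```

```text
2.02 [ 0.493 -0.129  0.329] [[0.92, 0.31, 0.25], [0.4, -0.71, -0.58], [-0.0, 0.63, -0.78]] q [0.17, 0.05, -0.48, 2.02, 0.79, 1.14, -1.83] w 1.001 f [0.2, -0.6, -0.3] 0.0
```

Request:
{"op": "arm_command", "data": {
  "series": [
    [[0,0,0],[-0.17,0,0]],
    [[0,0,0],[-0.17,0,0]],
    [[0,0,0],[-0.17,0,0]],
    [[0,0,0],[-0.17,0,0]],
    [[0,0,0],[0,0,0]]
  ]
}}

```text
clock: 2.65
tcp_pos: [0.4929, -0.1317, 0.3268]
tcp_rot: [0.762, 0.16, 0.122, 0.615]
ft_force: [0.5, 0.0, -0.2]
gripper_width: 1.001
grasp_force: 0.0
```

Request:
{"op": "arm_command", "data": {
  "series": [
    [[0,0,0],[0,0,0.17]],
    [[0,0,0],[0,0,0.17]],
    [[0,0,0],[0,0,0.17]],
    [[0,0,0],[0,0,0.17]],
    [[0,0,0],[0,0,0.1]]
  ]
}}

```text
clock: 3.28
tcp_pos: [0.4931, -0.1468, 0.2514]
tcp_rot: [0.787, 0.077, 0.142, 0.595]
ft_force: [0.3, -1.0, -2.3]
gripper_width: 0.998
grasp_force: 0.0
```

```bash
python3 -c "
from h import *;st();snap('scene','pics/s1.png')"
```

```text
3.27 [ 0.493 -0.147  0.251] [[0.95, -0.05, 0.32], [0.29, -0.28, -0.91], [0.13, 0.96, -0.25]] q [-0.96, 0.53, 0.52, 2.3, 1.21, 1.17, -2.84] w 0.998 f [0.3, -1.0, -2.3] 0.0
```

View pics/s1.png

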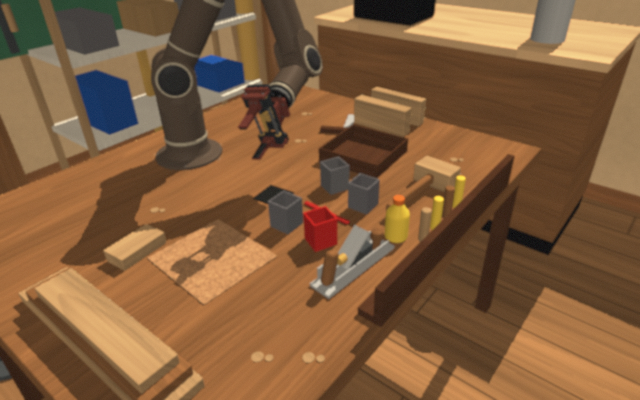

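The gripper is upright-tilted near the left-front of the pad, and j7 hit its limit, so I should roll the other way. I'll fit a kinematic model to plan ahead.

```bash
cat > kin.py <<'E'
import numpy as np, itertools
from scipy.optimize import least_squares
from scipy.spatial.transform import Rotation as Ro
D=[([1.095,.411,-.013,1.596,.006,1.134,-.082],[.2477,-.5733,.2299],[[.918,.397,-.001],[.397,-.918,.001],[0,-.001,-1]]),
([.46,.16,-.34,1.7,.06,1.28,-1.06],[.494,-.128,.331],[[.92,.4,0],[.4,-.92,0],[0,0,-1]]),
([.17,.05,-.48,2.02,.79,1.14,-1.83],[.493,-.129,.329],[[.92,.31,.25],[.4,-.71,-.58],[0,.63,-.78]]),
([-.96,.53,.52,2.3,1.21,1.17,-2.84],[.493,-.147,.251],[[.95,-.05,.32],[.29,-.28,-.91],[.13,.96,-.25]])]
def fk(q,s,o,L):
    T=np.eye(4);ax='zyzyzyz'
    for i in range(7):
        A=np.eye(4);A[:3,:3]=Ro.from_euler(ax[i],s[i]*q[i]+o[i]).as_matrix()
        A[:3,3]=A[:3,:3]@L[i]; T=T@A
    return T
if __name__=="__main__":
  best=[]
  for s in itertools.product([1,-1],repeat=4):
    S=[s[0],1,s[1],1,s[2],1,s[3]]
    def res(p):
        o=np.zeros(7);o[0]=p[0];o[6]=p[1]
        L=np.zeros((7,3));L[0,2]=p[2];L[1,2]=p[3];L[3,2]=p[4];L[6,2]=p[5];L[1,0]=p[6];L[3,0]=p[7];L[5,0]=p[8]
        r=[]
        for q,x,R in D:
            T=fk(q,S,o,L);r+=[*(T[:3,3]-x)*3,*(T[:3,:3]-np.array(R)).ravel()]
        return np.array(r+list(p[6:]*.02))
    for o7 in(0,1.57,3.14,-1.57):
      r=least_squares(res,[0,o7,.35,.4,.4,.2,0,0,0]);best.append((r.cost,S,r.x.round(3).tolist(),np.abs(r.fun[:-3]).max().round(3)))
  best.sort(key=lambda b:b[0])
  for b in best[:3]:print(b)
E
python3 kin.py
```

```text
(np.float64(0.006885824291866161), [-1, 1, -1, 1, -1, 1, -1], [-0.052, 1.53, 0.253, 0.539, 0.441, 0.38, -0.001, -0.049, 0.013], np.float64(0.051))
(np.float64(0.006885824291870858), [-1, 1, -1, 1, -1, 1, -1], [-0.052, 1.53, 0.253, 0.539, 0.441, 0.38, -0.001, -0.049, 0.013], np.float64(0.051))
(np.float64(0.00688582429188219), [-1, 1, -1, 1, -1, 1, -1], [-0.052, 1.53, 0.253, 0.539, 0.441, 0.38, -0.001, -0.049, 0.013], np.float64(0.051))
```

Request:
{"op": "arm_command", "data": {
  "series": [
    [[0,0,0],[0,0,-0.17]],
    [[0,0,0],[0,0,-0.17]],
    [[0,0,0],[0,0,-0.17]],
    [[0,0,0],[0,0,-0.17]],
    [[0,0,0],[0,0,-0.1]]
  ]
}}

```text
clock: 3.95
tcp_pos: [0.4933, -0.1462, 0.2518]
tcp_rot: [0.697, 0.373, -0.096, 0.605]
ft_force: [0.3, -0.3, -0.7]
gripper_width: 0.996
grasp_force: 0.0
```

```bash
python3 -c "from h import *;st()"
```

```text
3.95 [ 0.493 -0.146  0.252] [[0.7, 0.64, 0.32], [0.4, 0.01, -0.91], [-0.59, 0.77, -0.25]] q [-0.9, 0.52, 0.44, 2.3, 1.22, 1.21, -2.06] w 0.996 f [0.3, -0.3, -0.7] 0.0
```

```bash
cat >> h.py <<'E'
import json
_st=st
def st():
    o=_st();open("log.jsonl","a").write(json.dumps([list(map(float,o[k])) for k in("qpos","tcp_pos","tcp_rot")])+"\n");return o
E
python3 -c "from h import *;st()" >/dev/null
```

Request:
{"op": "arm_command", "data": {
  "series": [
    [[0,0,-0.02],[0,0,-0.18]],
    [[0,0,-0.02],[0,0,-0.18]],
    [[0,0,-0.02],[0,0,-0.18]],
    [[0,0,-0.02],[0,0,-0.18]],
    [[0,0,-0.02],[0,0,-0.18]]
  ]
}}

```text
clock: 4.58
tcp_pos: [0.4608, -0.0539, 0.2763]
tcp_rot: [0.465, 0.64, -0.35, 0.502]
ft_force: [0.0, 0.6, 0.6]
gripper_width: 1.001
grasp_force: 0.0
```

```bash
python3 -c "from h import *;st()"
```

```text
4.58 [ 0.461 -0.054  0.276] [[-0.06, 0.95, 0.32], [0.24, 0.32, -0.91], [-0.97, 0.02, -0.25]] q [-1.0, 0.46, 0.3, 2.24, 1.04, 1.42, -1.11] w 1.001 f [0.0, 0.6, 0.6] 0.0
```

Request:
{"op": "arm_command", "data": {
  "series": [
    [[-0.03,0,0],[0,0,-0.18]],
    [[-0.03,0,0],[0,0,-0.18]],
    [[-0.03,0,0],[0,-0.05,-0.18]],
    [[-0.03,0,0],[0,-0.05,-0.18]],
    [[-0.03,0,0],[0,0,-0.18]]
  ]
}}

```text
clock: 5.2
tcp_pos: [0.5152, -0.0674, 0.4113]
tcp_rot: [0.12, 0.754, -0.554, 0.333]
ft_force: [0.9, 0.1, 0.1]
gripper_width: 1.002
grasp_force: 0.0
```

```bash
python3 -c "from h import *;st()"
```

```text
5.2 [ 0.515 -0.067  0.411] [[-0.75, 0.55, 0.37], [-0.19, 0.36, -0.91], [-0.63, -0.76, -0.16]] q [-0.94, 0.28, 0.29, 2.12, 1.21, 1.57, 0.04] w 1.002 f [0.9, 0.1, 0.1] 0.0
```

Request:
{"op": "arm_command", "data": {
  "series": [
    [[0,0.04,0],[0,0,0]],
    [[0,0.04,0],[0,0,0]],
    [[0,0.04,0],[0,0,0]],
    [[0,0.04,0],[0,0,0]],
    [[0,0,0],[0,0,0]]
  ]
}}

```text
clock: 5.82
tcp_pos: [0.6051, -0.0092, 0.2885]
tcp_rot: [0.121, 0.753, -0.554, 0.334]
ft_force: [-0.8, -0.2, 0.1]
gripper_width: 1.001
grasp_force: 0.0
```

```bash
python3 -c "from h import *;st()"
cat > fit.py <<'E'
from kin import *
import json
S=[-1,1,-1,1,-1,1,-1]
D=[json.loads(l) for l in open("log.jsonl")]+[([1.095,.411,-.013,1.596,.006,1.134,-.082],[.2477,-.5733,.2299],Ro.from_matrix([[.918,.397,-.001],[.397,-.918,.001],[0,-.001,-1]]).as_quat())]
def un(p): return p[:7],p[7:28].reshape(7,3)
def res(p):
    o,L=un(p);r=[]
    for q,x,R in D:
        T=fk(q,S,o,L);r+=[*(T[:3,3]-x)*3,*(T[:3,:3]-Ro.from_quat(R).as_matrix()).ravel()]
    return np.array(r)
p0=np.zeros(28);p0[6]=1.57
L=p0[7:].reshape(7,3);L[0,2]=.25;L[1,2]=.54;L[3,2]=.44;L[6,2]=.38
r=least_squares(lambda p:np.r_[res(p),(p-p0)*.01],p0)
np.save("kin.npy",r.x)
print(np.abs(res(r.x)).max(),r.x[:7].round(3),r.x[7:].reshape(7,3).round(3).tolist())
E
python3 fit.py
```

```text
5.83 [ 0.605 -0.009  0.289] [[-0.75, 0.55, 0.37], [-0.19, 0.36, -0.91], [-0.64, -0.75, -0.16]] q [-0.88, 0.64, 0.28, 1.93, 1.17, 1.45, -0.09] w 1.001 f [-0.8, -0.2, 0.1] 0.0
0.0003042097675161892 [ 1.000e-03 -2.000e-03  0.000e+00  3.000e-03  0.000e+00  1.000e-03
  1.572e+00] [[0.0, -0.014, 0.283], [0.001, -0.014, 0.537], [0.001, -0.01, -0.003], [0.0, -0.01, 0.446], [0.001, -0.0, 0.006], [0.001, -0.0, -0.015], [0.0, -0.0, 0.365]]
```

The model fits to 0.3 mm. The plan:

1. Take the cups with the tool pitched about 45° and pour by rolling about the tool axis.
2. For the grey cups, regrasp near-horizontally, roll 180° and set them down on the mat.

Next I need the cup poses and a motion helper.

```bash
cat >> h.py <<'E'
import kin
P=np.load("kin.npy");SG=[-1,1,-1,1,-1,1,-1]
LO=np.array([-2.95,-.29,-1.47,.14,-1.03,.13,-2.86]);HI=np.array([2.95,1.99,1.44,2.54,4.17,1.85,2.86])
def fk(q): return kin.fk(q,SG,P[:7],P[7:].reshape(7,3))
def ik(pos,R,q0):
    def f(q):
        T=fk(q);return np.r_[(T[:3,3]-pos)*5,Ro.from_matrix(T[:3,:3].T@R).as_rotvec()*2,(q-q0)*1e-3]
    r=kin.least_squares(f,np.clip(q0,LO+.03,HI-.03),bounds=(LO+.02,HI-.02));e=f(r.x)
    return np.abs(e[:6]).max(),r.x
def pose(az,pitch,flip=0):
    """tool z at azimuth az(deg), pitched down by pitch; y horizontal (x-down family); flip: rolled by flip deg about -z"""
    a,p=np.radians([az,pitch]);z=np.array([np.cos(a)*np.cos(p),np.sin(a)*np.cos(p),-np.sin(p)])
    y=np.array([-np.sin(a),np.cos(a),0.]);x=np.cross(y,z)
    return np.c_[x,y,z]@Ro.from_rotvec([0,0,-np.radians(flip)]).as_matrix()
def plan(tcp,R,n=None,frm=None,spd=.05,ang=.17):
    """one straight segment from frm (default measured) : uniform rows"""
    if frm is None:
        o=arm.observe();p0,R0=np.array(o["tcp_pos"]),Ro.from_quat(o["tcp_rot"]).as_matrix()
    else: p0,R0=frm
    from scipy.linalg import logm
    w=Ro.from_matrix(R0.T@R).as_rotvec(); d=np.array(tcp)-p0
    n=n or max(1,int(np.ceil(max(np.linalg.norm(d)/spd,np.linalg.norm(w)/ang))))
    rows=[]; Rc=R0; dR=Ro.from_rotvec(w/n).as_matrix()
    for i in range(n): rows.append([(Rc.T@d/n).round(4).tolist(),(w/n).round(3).tolist()]);Rc=Rc@dR
    print("n",n,"total w",w.round(2));[print(json.dumps(r)) for r in (rows if np.linalg.norm(w)>.02 and np.linalg.norm(d)>.005 else rows[:1])]
    return np.array(tcp),R
E
python3 - <<'E'
from h import *
s=snap("top")
def cup(n,c,z=.082):
    w=world(s,np.array(c)/6+[255,140],z)[:,:2]
    e=w[1]-w[0];a=np.degrees([np.arctan2(*(w[(i+1)%4]-w[i])[::-1])%90 for i in range(4)])
    print(n,w.mean(0).round(3),a.round(0),[np.linalg.norm(w[(i+1)%4]-w[i]).round(3) for i in range(4)])
cup("A",[(137,108),(263,104),(271,230),(143,236)])
cup("1",[(103,342),(220,385),(178,505),(57,455)])
cup("red",[(577,83),(686,128),(632,243),(520,198)])
cup("B",[(530,340),(660,336),(665,466),(533,470)])
o=arm.observe();q=np.array(o["qpos"])
for nm,p,R in [("red",(.66,-.07,.06),pose(-65,45)),("red2",(.66,-.07,.06),pose(-110,45)),("g1",(.57,.1,.05),pose(-70,45)),
 ("pour",(.48,.33,.13),pose(-30,5,0)),("pourF",(.48,.33,.13),pose(-30,5,180)),("pourF45",(.48,.33,.13),pose(-45,0,180)),("st",(.40,-.135,.045),pose(-90,12)),
 ("m1",(.43,-.38,.04),pose(-90,12,180)),("m2",(.56,-.38,.04),pose(-90,12,180)),("m3",(.495,-.28,.04),pose(-90,12,180))]:
    e,qq=min((ik(np.array(p),R,q0) for q0 in (q,np.array([-.5,.5,.3,2,1.2,1.2,0]),np.array([-1,.6,-.5,2,2,1.2,1]))),key=lambda t:t[0]);print(nm,round(e,4),qq.round(2))
E
```

```text
A [0.663 0.095] [5.069e+03 4.981e+03 9.300e+01 4.000e+00] [np.float64(0.063), np.float64(0.064), np.float64(0.064), np.float64(0.065)]
1 [0.536 0.125] [5047.  162.   68. 5136.] [np.float64(0.062), np.float64(0.063), np.float64(0.065), np.float64(0.061)]
red [ 0.668 -0.105] [5045.  155.   69. 5131.] [np.float64(0.059), np.float64(0.065), np.float64(0.06), np.float64(0.065)]
B [ 0.547 -0.102] [5.069e+03 4.979e+03 9.200e+01 2.000e+00] [np.float64(0.065), np.float64(0.065), np.float64(0.066), np.float64(0.065)]
red 0.0 [-0.52  0.7   0.22  1.92  1.04  0.77 -0.78]
red2 0.0 [-0.45  0.93  0.3   1.4   0.42  1.32 -0.77]
g1 0.0 [-0.84  0.73  0.22  1.89  0.75  0.97 -0.88]
pour 0.0 [-1.4   0.94  0.1   1.98  1.24  1.47 -1.33]
pourF 0.0 [-1.08  0.96 -0.32  1.96  1.4   1.78  1.76]
pourF45 0.0 [-1.17  1.04 -0.14  1.73  1.18  1.83  1.86]
st 0.0 [-0.93  1.08  0.41  2.16  0.78  1.05 -1.36]
m1 0.0 [-0.13  1.03  0.12  2.19  1.52  1.25  1.5 ]
m2 0.0 [-0.07  1.04  0.06  1.89  1.48  1.32  1.79]
m3 0.0 [-0.21  1.02 -0.02  2.03  1.34  1.4   1.66]
```

Run:
```python
from h import *
o=st();q=np.array(o["qpos"])
R=pose(-23,45);g=np.array([.668,-.105,.05]);z=R[:,2]
T=g+.011*z; S=T-.11*z
for p,RR in((S,R),(T,R),((.52,.31,.16),pose(-30,-5)),((.52,.31,.16),pose(-30,-5,150)),((.52,.31,.16),pose(-30,-5,180))):
    e,q=ik(np.array(p),RR,q);print(round(e,4),q.round(2))
print(S,T);f=plan(S,R);plan(T,R,frm=f)
s=snap("top");print("plane edge",world(s,[[340,142],[380,143]],0.0).round(3).tolist())
```

```text
5.88 [ 0.604 -0.01   0.29 ] [[-0.75, 0.55, 0.37], [-0.19, 0.36, -0.92], [-0.64, -0.75, -0.16]] q [-0.88, 0.63, 0.28, 1.94, 1.17, 1.45, -0.09] w 1.001 f [-1.0, -0.2, 0.3] 0.0
0.0 [-0.1   0.37 -0.1   2.36  2.12  0.52 -1.03]
0.0 [ 0.04  0.61 -0.15  2.22  2.34  0.58 -1.16]
0.0 [-1.1   1.   -0.18  1.96  1.46  1.83 -1.4 ]
0.0 [-1.1   1.   -0.18  1.96  1.46  1.83  1.22]
0.0 [-1.1   1.   -0.18  1.96  1.46  1.83  1.74]
[ 0.60356137 -0.07764743  0.12000357] [ 0.67515985 -0.10803917  0.04222183]
n 7 total w [-0.9   0.24  0.44]
[[0.0174, 0.0148, 0.0127], [-0.128, 0.034, 0.063]]
[[0.0178, 0.0119, 0.015], [-0.128, 0.034, 0.063]]
[[0.0179, 0.0087, 0.017], [-0.128, 0.034, 0.063]]
[[0.0177, 0.0053, 0.0185], [-0.128, 0.034, 0.063]]
[[0.0173, 0.0018, 0.0195], [-0.128, 0.034, 0.063]]
[[0.0166, -0.0018, 0.0201], [-0.128, 0.034, 0.063]]
[[0.0157, -0.0054, 0.0202], [-0.128, 0.034, 0.063]]
n 3 total w [0. 0. 0.]
[[0.0, -0.0, 0.0367], [0.0, 0.0, 0.0]]
plane edge [[0.764, -0.062, 0.0], [0.762, -0.191, 0.0]]
```

Request:
{"op": "arm_command", "data": {
  "series": [
    [[0.0174,0.0148,0.0127],[-0.128,0.034,0.063]],
    [[0.0178,0.0119,0.015],[-0.128,0.034,0.063]],
    [[0.0179,0.0087,0.017],[-0.128,0.034,0.063]],
    [[0.0177,0.0053,0.0185],[-0.128,0.034,0.063]],
    [[0.0173,0.0018,0.0195],[-0.128,0.034,0.063]]
  ]
}}

```text
clock: 6.55
tcp_pos: [0.6041, -0.0577, 0.1708]
tcp_rot: [0.17, 0.884, -0.217, 0.377]
ft_force: [2.7, -1.1, 1.0]
gripper_width: 0.997
grasp_force: 0.0
```

Request:
{"op": "arm_command", "data": {
  "series": [
    [[0.0166,-0.0018,0.0201],[-0.128,0.034,0.063]],
    [[0.0157,-0.0054,0.0202],[-0.128,0.034,0.063]],
    [[0,0,0],[0,0,0]]
  ]
}}

```text
clock: 6.92
tcp_pos: [0.6071, -0.0781, 0.1329]
tcp_rot: [0.182, 0.9, -0.104, 0.383]
ft_force: [-0.1, -0.5, 1.0]
gripper_width: 0.999
grasp_force: 0.0
```

Run:
```python
from h import *
o=st()
R=pose(-23,45);z=R[:,2];T=np.array([.668,-.105,.05])+.011*z
plan(T,R,n=5)
s=snap("top");f=s["frame"][130:230,260:420,::-1]
cv2.imwrite("pics/c2.png",cv2.resize(f,None,fx=5,fy=5,interpolation=cv2.INTER_CUBIC))
```

```text
6.92 [ 0.607 -0.078  0.133] [[-0.64, 0.41, 0.65], [0.25, 0.91, -0.33], [-0.73, -0.05, -0.69]] q [-0.4, 0.36, 0.21, 2.36, 2.08, 0.48, -1.04] w 0.999 f [-0.1, -0.5, 1.0] 0.0
n 5 total w [-0.05  0.03  0.02]
[[0.003, 0.001, 0.0232], [-0.009, 0.006, 0.005]]
[[0.0028, 0.0007, 0.0233], [-0.009, 0.006, 0.005]]
[[0.0027, 0.0005, 0.0233], [-0.009, 0.006, 0.005]]
[[0.0026, 0.0003, 0.0233], [-0.009, 0.006, 0.005]]
[[0.0024, 0.0, 0.0233], [-0.009, 0.006, 0.005]]
```

View pics/c2.png

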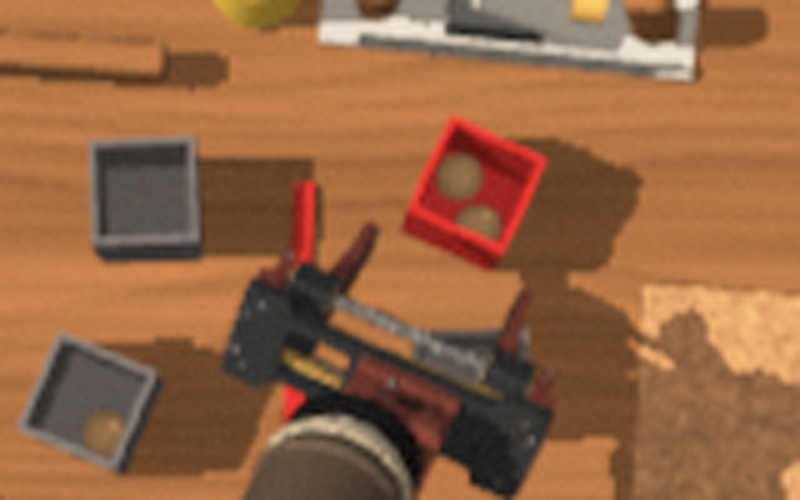

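The gripper faces the red cup squarely: fingers near (365,240) and (520,310), cup centre near (478,195) in the crop. I'll advance and close.

Request:
{"op": "arm_command", "data": {
  "series": [
    [[0.003,0.001,0.023],[-0.009,0.006,0.005]],
    [[0.003,0.001,0.023],[-0.009,0.006,0.005]],
    [[0.003,0.0,0.023],[-0.009,0.006,0.005]],
    [[0.003,0.0,0.023],[-0.009,0.006,0.005]],
    [[0.002,0.0,0.023],[-0.009,0.006,0.005]]
  ]
}}

```text
clock: 7.6
tcp_pos: [0.6832, -0.1047, 0.0498]
tcp_rot: [0.181, 0.902, -0.078, 0.384]
ft_force: [3.6, -1.9, 78.4]
gripper_width: 1.001
grasp_force: 38.2
```

Request:
{"op": "arm_command", "data": {
  "series": [
    [[0,0,0],[0,0,0]],
    [[0,0,0],[0,0,0]],
    [[0,0,0],[0,0,0]],
    [[0,0,0],[0,0,0]],
    [[0,0,0],[0,0,0]]
  ],
  "fingers": 0.4
}}

```text
clock: 8.22
tcp_pos: [0.6828, -0.109, 0.0514]
tcp_rot: [0.184, 0.901, -0.08, 0.385]
ft_force: [2.4, -12.0, 30.4]
gripper_width: 0.732
grasp_force: 38.5
```

Run:
```python
from h import *
o=st();p=np.array(o["tcp_pos"]);R0=Ro.from_quat(o["tcp_rot"]).as_matrix()
f=plan(p+[0,0,.16],R0,n=4)
f=plan((.52,.31,.17),pose(-30,-3),frm=f)
```

```text
8.22 [ 0.683 -0.109  0.051] [[-0.64, 0.39, 0.66], [0.27, 0.92, -0.29], [-0.72, -0.0, -0.69]] q [-0.14, 0.61, 0.07, 2.22, 2.45, 0.52, -1.33] w 0.732 f [2.4, -12.0, 30.4] 38.5
n 4 total w [0. 0. 0.]
[[-0.0289, -0.0001, -0.0277], [0.0, 0.0, 0.0]]
n 10 total w [ 0.11 -0.81  0.04]
[[0.0247, 0.0321, -0.0199], [0.011, -0.081, 0.004]]
[[0.0231, 0.0318, -0.0222], [0.011, -0.081, 0.004]]
[[0.0214, 0.0314, -0.0244], [0.011, -0.081, 0.004]]
[[0.0194, 0.031, -0.0264], [0.011, -0.081, 0.004]]
[[0.0173, 0.0306, -0.0283], [0.011, -0.081, 0.004]]
[[0.0151, 0.0302, -0.0299], [0.011, -0.081, 0.004]]
[[0.0127, 0.0298, -0.0314], [0.011, -0.081, 0.004]]
[[0.0103, 0.0294, -0.0327], [0.011, -0.081, 0.004]]
[[0.0077, 0.029, -0.0338], [0.011, -0.081, 0.004]]
[[0.005, 0.0286, -0.0346], [0.011, -0.081, 0.004]]
```

Contact force of 78 N showed up on the descent, so I'll look before lifting.

Run:
```python
from h import *
s=snap("top");a=cv2.resize(s["frame"][130:230,260:420,::-1],None,fx=3.75,fy=3.75,interpolation=cv2.INTER_CUBIC)
s=snap("scene");b=cv2.resize(s["frame"][100:280,230:430,::-1],(400,360),interpolation=cv2.INTER_CUBIC)
c=np.zeros((375,1000,3),np.uint8);c[:,:600]=a;c[:360,600:]=b;cv2.imwrite("pics/c3.png",cv2.resize(c,(800,300)))
```

```text
(no output)
```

View pics/c3.png

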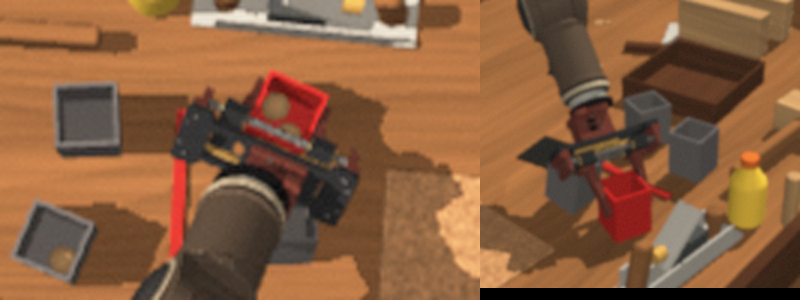

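Fingers flank the red cup and the neighbours look unmoved. Lift and carry to the tray.

Request:
{"op": "arm_command", "data": {
  "series": [
    [[-0.029,0,-0.028],[0,0,0]],
    [[-0.029,0,-0.028],[0,0,0]],
    [[-0.029,0,-0.028],[0,0,0]],
    [[-0.029,0,-0.028],[0,0,0]]
  ]
}}

```text
clock: 8.82
tcp_pos: [0.6773, -0.1046, 0.1931]
tcp_rot: [0.183, 0.906, -0.078, 0.373]
ft_force: [-0.7, -1.1, -1.0]
gripper_width: 0.727
grasp_force: 29.9
```

Request:
{"op": "arm_command", "data": {
  "series": [
    [[0.0247,0.032,-0.02],[0.011,-0.081,0.004]],
    [[0.023,0.032,-0.022],[0.011,-0.081,0.004]],
    [[0.0215,0.0315,-0.0245],[0.011,-0.081,0.004]],
    [[0.0195,0.031,-0.0265],[0.011,-0.081,0.004]],
    [[0.0173,0.0306,-0.0283],[0.011,-0.081,0.004]]
  ]
}}

```text
clock: 9.45
tcp_pos: [0.5918, 0.105, 0.1737]
tcp_rot: [0.183, 0.808, -0.137, 0.542]
ft_force: [1.0, 0.5, -0.7]
gripper_width: 0.726
grasp_force: 29.9
```

Request:
{"op": "arm_command", "data": {
  "series": [
    [[0.015,0.03,-0.03],[0.011,-0.081,0.004]],
    [[0.0127,0.03,-0.0314],[0.011,-0.081,0.004]],
    [[0.01,0.0295,-0.0327],[0.011,-0.081,0.004]],
    [[0.0077,0.029,-0.034],[0.011,-0.081,0.004]],
    [[0.005,0.0286,-0.0346],[0.011,-0.081,0.004]]
  ]
}}

```text
clock: 10.07
tcp_pos: [0.5069, 0.3142, 0.1562]
tcp_rot: [0.175, 0.678, -0.19, 0.689]
ft_force: [1.6, 0.6, -1.0]
gripper_width: 0.724
grasp_force: 29.9
```

Run:
```python
from h import *
o=st()
plan((.525,.305,.17),pose(-30,-3))
```

```text
10.07 [0.507 0.314 0.156] [[0.01, 0.5, 0.87], [-0.02, 0.87, -0.5], [-1.0, -0.02, 0.02]] q [-1.3, 0.96, 0.04, 1.99, 1.35, 1.61, -1.35] w 0.724 f [1.6, 0.6, -1.0] 29.9
n 1 total w [ 0.   -0.03  0.02]
[[-0.0134, 0.0008, 0.0206], [0.003, -0.032, 0.016]]
```

Request:
{"op": "arm_command", "data": {
  "series": [
    [[-0.012,0.0,0.018],[0,-0.03,0]],
    [[0,0,0],[0,0,-0.17]],
    [[0,0,0],[0,0,-0.17]],
    [[0,0,0],[0,0,-0.17]],
    [[0,0,0],[0,0,-0.17]]
  ]
}}

```text
clock: 10.7
tcp_pos: [0.5245, 0.3026, 0.1695]
tcp_rot: [-0.062, 0.687, -0.415, 0.593]
ft_force: [-0.1, -1.0, -1.6]
gripper_width: 0.728
grasp_force: 29.9
```

Request:
{"op": "arm_command", "data": {
  "series": [
    [[0,0,0],[0,0,-0.17]],
    [[0,0,0],[0,0,-0.17]],
    [[0,0,0],[0,0,-0.17]],
    [[0,0,0],[0,0,-0.17]],
    [[0,0,0],[0,0,-0.17]]
  ]
}}

```text
clock: 11.32
tcp_pos: [0.5246, 0.3026, 0.1696]
tcp_rot: [0.339, -0.6, 0.623, -0.369]
ft_force: [0.3, 0.1, -1.2]
gripper_width: 0.726
grasp_force: 29.9
```

Request:
{"op": "arm_command", "data": {
  "series": [
    [[0,0,0],[0,0,-0.17]],
    [[0,0,0],[0,0,-0.17]],
    [[0,0,0],[0,0,-0.17]],
    [[0,0,0],[0,0,-0.17]],
    [[0,0,0],[0,0,-0.17]]
  ]
}}

```text
clock: 11.95
tcp_pos: [0.5246, 0.3026, 0.1697]
tcp_rot: [0.557, -0.407, 0.72, -0.079]
ft_force: [0.2, 0.8, 0.0]
gripper_width: 0.728
grasp_force: 29.9
```

Request:
{"op": "arm_command", "data": {
  "series": [
    [[0,0,0],[0,0,-0.17]],
    [[0,0,0],[0,0,-0.17]],
    [[0,0,0],[0,0,-0.17]],
    [[0,0,0],[0,0,-0.17]],
    [[0,0,0],[0,0,0]]
  ]
}}

```text
clock: 12.58
tcp_pos: [0.5249, 0.3029, 0.1695]
tcp_rot: [0.66, -0.2, 0.706, 0.162]
ft_force: [-0.1, -0.2, -1.0]
gripper_width: 0.726
grasp_force: 29.9
```

Request:
{"op": "arm_command", "data": {
  "series": [
    [[0,0,0],[0,0,0.1]],
    [[0,0,0],[0,0,-0.1]],
    [[0,0,0],[0,0,0]],
    [[0,0,0],[0,0,0]],
    [[0,0,0],[0,0,0]]
  ]
}}

```text
clock: 13.2
tcp_pos: [0.5258, 0.3033, 0.1686]
tcp_rot: [0.66, -0.2, 0.707, 0.16]
ft_force: [0.0, 0.1, -1.0]
gripper_width: 0.73
grasp_force: 29.9
```

Run:
```python
from h import *
o=st()
s=snap("top");a=cv2.resize(s["frame"][150:290,100:400,::-1],(800,373),interpolation=cv2.INTER_CUBIC);cv2.imwrite("pics/c4.png",a)
```

```text
13.2 [0.526 0.303 0.169] [[-0.08, -0.49, 0.87], [-0.04, -0.87, -0.49], [1.0, -0.07, 0.05]] q [-1.22, 0.95, -0.01, 1.99, 1.41, 1.66, 1.7] w 0.73 f [0.0, 0.1, -1.0] 29.9
```

View pics/c4.png

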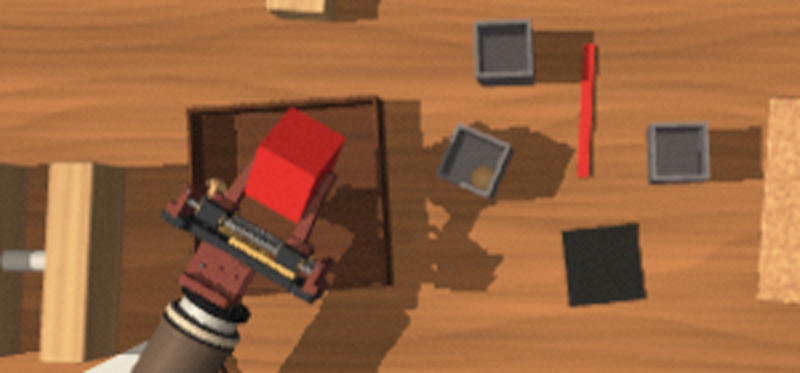

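The red cup is inverted over the tray, with one knob visible in it at (215,185). Roll back, then plan the park spot.

Request:
{"op": "arm_command", "data": {
  "series": [
    [[0,0,0],[0,0,0.17]],
    [[0,0,0],[0,0,0.17]],
    [[0,0,0],[0,0,0.17]],
    [[0,0,0],[0,0,0.17]],
    [[0,0,0],[0,0,0.17]]
  ]
}}

```text
clock: 13.88
tcp_pos: [0.5259, 0.3033, 0.1685]
tcp_rot: [0.518, -0.455, 0.709, -0.147]
ft_force: [-0.6, 0.6, -1.2]
gripper_width: 0.732
grasp_force: 29.9
```

Request:
{"op": "arm_command", "data": {
  "series": [
    [[0,0,0],[0,0,0.17]],
    [[0,0,0],[0,0,0.17]],
    [[0,0,0],[0,0,0.17]],
    [[0,0,0],[0,0,0.17]],
    [[0,0,0],[0,0,0.17]]
  ]
}}

```text
clock: 14.5
tcp_pos: [0.5259, 0.3032, 0.1685]
tcp_rot: [-0.284, 0.628, -0.586, 0.426]
ft_force: [0.1, 0.3, 0.0]
gripper_width: 0.73
grasp_force: 29.9
```

Request:
{"op": "arm_command", "data": {
  "series": [
    [[0,0,0],[0,0,0.17]],
    [[0,0,0],[0,0,0.17]],
    [[0,0,0],[0,0,0.17]],
    [[0,0,0],[0,0,0.17]],
    [[0,0,0],[0,0,0.17]]
  ]
}}

```text
clock: 15.12
tcp_pos: [0.5259, 0.3033, 0.1685]
tcp_rot: [0.0, 0.689, -0.358, 0.63]
ft_force: [-0.3, 0.2, -0.0]
gripper_width: 0.729
grasp_force: 29.9
```

Request:
{"op": "arm_command", "data": {
  "series": [
    [[-0.02,0,0],[0,0,0.17]],
    [[-0.03,0,0],[0,0,0.17]],
    [[-0.03,0,0],[0,0,0.17]]
  ]
}}

```text
clock: 15.5
tcp_pos: [0.5355, 0.3278, 0.244]
tcp_rot: [0.174, 0.667, -0.187, 0.7]
ft_force: [-0.6, -0.9, -0.2]
gripper_width: 0.73
grasp_force: 29.9
```

Run:
```python
from h import *
o=st();q=np.array(o["qpos"])
R=pose(-90,43.6)
for p in((.675,-.0995,.22),(.675,-.0995,.053)):
    e,q=ik(np.array(p),R,q);print(round(e,4),q.round(2))
plan((.675,-.0995,.2),R)
```

```text
15.5 [0.535 0.328 0.244] [[0.04, 0.49, 0.87], [-0.03, 0.87, -0.49], [-1.0, -0.01, 0.05]] q [-1.28, 0.82, 0.08, 1.97, 1.4, 1.63, -1.2] w 0.73 f [-0.6, -0.9, -0.2] 29.9
0.0 [-0.36  0.63  0.09  1.54  0.74  1.33 -0.59]
0.0 [-0.36  0.84  0.1   1.6   0.79  1.13 -0.79]
n 10 total w [1.01 0.74 0.38]
[[0.0062, -0.0302, 0.033], [0.101, 0.074, 0.038]]
[[0.0026, -0.0269, 0.0362], [0.101, 0.074, 0.038]]
[[-0.0011, -0.0231, 0.0388], [0.101, 0.074, 0.038]]
[[-0.0049, -0.019, 0.0407], [0.101, 0.074, 0.038]]
[[-0.0085, -0.0145, 0.0419], [0.101, 0.074, 0.038]]
[[-0.0121, -0.0099, 0.0424], [0.101, 0.074, 0.038]]
[[-0.0155, -0.0051, 0.0421], [0.101, 0.074, 0.038]]
[[-0.0187, -0.0002, 0.0411], [0.101, 0.074, 0.038]]
[[-0.0216, 0.0047, 0.0394], [0.101, 0.074, 0.038]]
[[-0.0241, 0.0094, 0.037], [0.101, 0.074, 0.038]]
```

Request:
{"op": "arm_command", "data": {
  "series": [
    [[0.006,-0.03,0.033],[0.101,0.074,0.038]],
    [[0.003,-0.027,0.036],[0.101,0.074,0.038]],
    [[-0.001,-0.023,0.039],[0.101,0.074,0.038]],
    [[-0.005,-0.019,0.041],[0.101,0.074,0.038]],
    [[-0.0085,-0.0145,0.042],[0.101,0.074,0.038]]
  ]
}}

```text
clock: 16.12
tcp_pos: [0.6056, 0.1127, 0.2217]
tcp_rot: [0.435, 0.696, -0.248, 0.515]
ft_force: [0.5, -1.2, -1.4]
gripper_width: 0.725
grasp_force: 29.9
```

Request:
{"op": "arm_command", "data": {
  "series": [
    [[-0.012,-0.01,0.042],[0.101,0.074,0.038]],
    [[-0.0155,-0.005,0.042],[0.101,0.074,0.038]],
    [[-0.019,0,0.041],[0.101,0.074,0.038]],
    [[-0.0215,0.005,0.039],[0.101,0.074,0.038]],
    [[-0.024,0.0095,0.037],[0.101,0.074,0.038]]
  ]
}}

```text
clock: 16.75
tcp_pos: [0.6758, -0.0997, 0.2008]
tcp_rot: [0.649, 0.651, -0.281, 0.276]
ft_force: [0.9, 0.1, -1.2]
gripper_width: 0.726
grasp_force: 29.9
```

Request:
{"op": "arm_command", "data": {
  "series": [
    [[0,0,0],[0,0,0]],
    [[0,0,0],[0,0,0]]
  ]
}}

```text
clock: 17.0
tcp_pos: [0.675, -0.0991, 0.2003]
tcp_rot: [0.648, 0.651, -0.281, 0.277]
ft_force: [-0.2, 0.6, -1.6]
gripper_width: 0.729
grasp_force: 29.9
```

Run:
```python
from h import *
o=st()
R=pose(-90,43.6)
f=plan((.675,-.0995,.10),R,n=3);plan((.675,-.0995,.053),R,n=4,frm=f)
s=snap("top");a=cv2.resize(s["frame"][120:290,140:400,::-1],(780,510),interpolation=cv2.INTER_CUBIC);cv2.imwrite("pics/c5.png",a)
```

```text
17.0 [ 0.675 -0.099  0.2  ] [[-0.01, 1.0, -0.0], [0.69, 0.0, -0.73], [-0.73, -0.01, -0.69]] q [-0.4, 0.66, 0.16, 1.55, 0.71, 1.28, -0.59] w 0.729 f [-0.2, 0.6, -1.6] 29.9
n 3 total w [-0.    0.    0.01]
[[0.0242, 0.0002, 0.0231], [-0.001, 0.001, 0.002]]
n 4 total w [0. 0. 0.]
[[0.0085, 0.0, 0.0081], [0.0, 0.0, 0.0]]
```

View pics/c5.png

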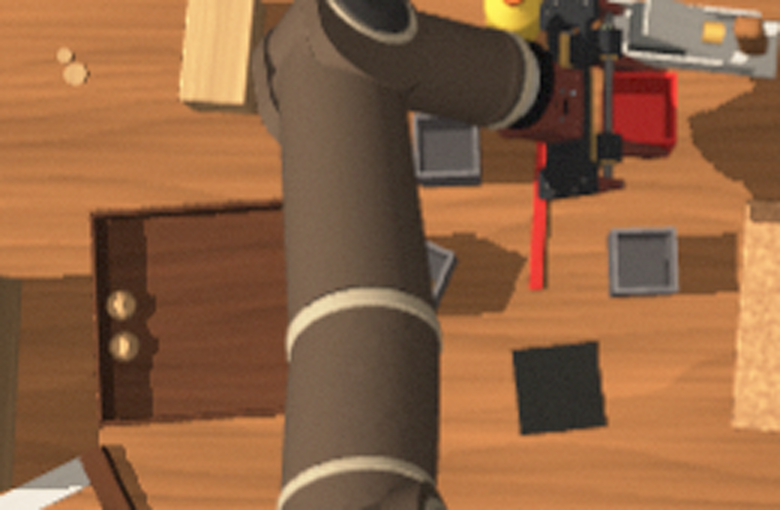

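Both red-cup knobs are in the tray at (122,304) and (124,346). The park spot is too tight near the plane and glue, so I'll shift it slightly.

Run:
```python
from h import *
R=pose(-90,43.6)
f=plan((.647,-.0795,.10),R,n=3);plan((.647,-.0795,.054),R,n=4,frm=f)
s=snap("top");print(world(s,[[322,167],[319,216]],.008).round(3).tolist(),world(s,[[311,123]],.06))
```

```text
n 3 total w [-0.    0.    0.01]
[[0.0285, -0.0091, 0.0186], [-0.001, 0.001, 0.002]]
n 4 total w [0. 0. 0.]
[[0.0083, 0.0, 0.0079], [0.0, 0.0, 0.0]]
[[0.68, -0.005, 0.008], [0.524, 0.003, 0.008]] [[0.80828359 0.03094156 0.06      ]]
```

Request:
{"op": "arm_command", "data": {
  "series": [
    [[0.0285,-0.009,0.0185],[0,0,0]],
    [[0.0285,-0.009,0.0185],[0,0,0]],
    [[0.0285,-0.009,0.0185],[0,0,0]],
    [[0.0083,0,0.0079],[0,0,0]],
    [[0.0083,0,0.0079],[0,0,0]]
  ]
}}

```text
clock: 17.73
tcp_pos: [0.6486, -0.0798, 0.0782]
tcp_rot: [0.648, 0.651, -0.281, 0.278]
ft_force: [0.2, -0.5, -0.8]
gripper_width: 0.729
grasp_force: 29.9
```

Request:
{"op": "arm_command", "data": {
  "series": [
    [[0.0083,0,0.0079],[0,0,0]],
    [[0.0083,0,0.0079],[0,0,0]],
    [[0,0,0],[0,0,0]]
  ]
}}

```text
clock: 18.1
tcp_pos: [0.6475, -0.0809, 0.0543]
tcp_rot: [0.648, 0.651, -0.281, 0.278]
ft_force: [0.0, 0.4, -1.1]
gripper_width: 0.727
grasp_force: 29.9
```

Request:
{"op": "arm_command", "data": {
  "series": [
    [[0.0015,0,0.0014],[0,0,0]],
    [[0.0007,0,0.0007],[0,0,0]]
  ]
}}

```text
clock: 18.35
tcp_pos: [0.648, -0.0807, 0.0523]
tcp_rot: [0.648, 0.651, -0.281, 0.278]
ft_force: [-0.1, -0.2, -0.4]
gripper_width: 0.725
grasp_force: 29.9
```

Request:
{"op": "arm_command", "data": {
  "series": [
    [[0.0007,0,0.0007],[0,0,0]],
    [[0,0,0],[0,0,0]]
  ]
}}

```text
clock: 18.6
tcp_pos: [0.6481, -0.0807, 0.0516]
tcp_rot: [0.648, 0.651, -0.281, 0.278]
ft_force: [-0.0, 0.9, 3.4]
gripper_width: 0.726
grasp_force: 29.9
```

Request:
{"op": "arm_command", "data": {
  "series": [
    [[0,0,0],[0,0,0]],
    [[0,0,0],[0,0,0]],
    [[0,0,-0.04],[0,0,0]],
    [[0,0,-0.045],[0,0,0]],
    [[-0.03,0,-0.045],[0,0,0]]
  ],
  "fingers": 0.88
}}

```text
clock: 19.23
tcp_pos: [0.6475, -0.0042, 0.1612]
tcp_rot: [0.647, 0.653, -0.282, 0.277]
ft_force: [0.6, 1.0, 0.3]
gripper_width: 0.878
grasp_force: 0.0
```

Run:
```python
from h import *
o=st();q=np.array(o["qpos"])
R=pose(-20,45);g=np.array([.536,.125,.05]);z=R[:,2]
T=g+.011*z; S=T-.11*z
for p in(S,T):
    e,q=ik(p,R,q);print(round(e,4),q.round(2))
f=plan((.5,.08,.2),R);plan(S,R,frm=f);plan(T,R,frm=(S,R))
```

```text
19.23 [ 0.647 -0.004  0.161] [[-0.01, 1.0, -0.0], [0.69, 0.0, -0.73], [-0.73, -0.01, -0.69]] q [-0.52, 0.7, 0.12, 1.57, 0.67, 1.33, -0.72] w 0.878 f [0.6, 1.0, 0.3] 0.0
0.0 [-0.7   0.33 -0.26  2.44  1.49  0.83 -1.04]
0.0 [-0.54  0.57 -0.22  2.38  1.86  0.82 -1.25]
n 8 total w [-0.88  0.02 -0.84]
[[0.0039, -0.0184, -0.0109], [-0.11, 0.002, -0.105]]
[[0.0058, -0.0166, -0.0128], [-0.11, 0.002, -0.105]]
[[0.0074, -0.0144, -0.0145], [-0.11, 0.002, -0.105]]
[[0.0089, -0.0119, -0.016], [-0.11, 0.002, -0.105]]
[[0.01, -0.0091, -0.0171], [-0.11, 0.002, -0.105]]
[[0.0108, -0.006, -0.0179], [-0.11, 0.002, -0.105]]
[[0.0114, -0.0029, -0.0184], [-0.11, 0.002, -0.105]]
[[0.0115, 0.0004, -0.0185], [-0.11, 0.002, -0.105]]
n 3 total w [0. 0. 0.]
[[0.031, 0.0182, 0.0067], [0.0, 0.0, 0.0]]
n 3 total w [0. 0. 0.]
[[-0.0, -0.0, 0.0367], [0.0, 0.0, 0.0]]
```

Request:
{"op": "arm_command", "data": {
  "series": [
    [[0.004,-0.018,-0.011],[-0.11,0.002,-0.105]],
    [[0.006,-0.0165,-0.013],[-0.11,0.002,-0.105]],
    [[0.0075,-0.0145,-0.0145],[-0.11,0.002,-0.105]],
    [[0.009,-0.012,-0.016],[-0.11,0.002,-0.105]],
    [[0.01,-0.009,-0.017],[-0.11,0.002,-0.105]]
  ],
  "fingers": 1.0
}}

```text
clock: 19.85
tcp_pos: [0.5557, 0.0473, 0.1858]
tcp_rot: [0.359, 0.848, -0.153, 0.357]
ft_force: [-0.4, 0.4, 0.8]
gripper_width: 1.001
grasp_force: 0.0
```

Request:
{"op": "arm_command", "data": {
  "series": [
    [[0.011,-0.006,-0.018],[-0.11,0.002,-0.105]],
    [[0.0115,-0.003,-0.0185],[-0.11,0.002,-0.105]],
    [[0.0115,0,-0.0185],[-0.11,0.002,-0.105]],
    [[0,0,0],[0,0,0]],
    [[0,0,0],[0,0,0]]
  ]
}}

```text
clock: 20.48
tcp_pos: [0.5014, 0.0782, 0.2005]
tcp_rot: [0.164, 0.908, -0.066, 0.381]
ft_force: [0.2, 0.2, 0.4]
gripper_width: 1.002
grasp_force: 0.0
```

Run:
```python
from h import *
o=st()
s=snap("top");a=cv2.resize(s["frame"][140:240,255:385,::-1],(780,600),interpolation=cv2.INTER_CUBIC);cv2.imwrite("pics/c6.png",a)
R=pose(-20,45);g=np.array([.536,.125,.05]);z=R[:,2]
T=g+.011*z; S=T-.11*z
plan(S,R,n=3)
```

```text
20.48 [0.501 0.078 0.2  ] [[-0.66, 0.35, 0.67], [0.25, 0.94, -0.24], [-0.71, 0.0, -0.7]] q [-0.67, 0.09, -0.04, 2.43, 1.38, 0.69, -0.65] w 1.002 f [0.2, 0.2, 0.4] 0.0
n 3 total w [-0.    0.01 -0.01]
[[0.0317, 0.0183, 0.006], [-0.0, 0.003, -0.002]]
```

View pics/c6.png

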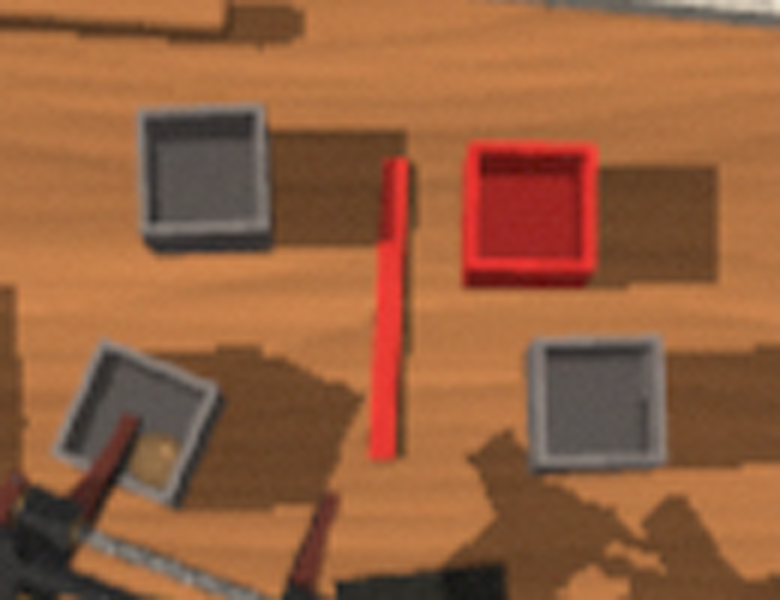

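The red cup is upright and empty at (530,215), and the others haven't moved. Now grasp grey_cup1.

Request:
{"op": "arm_command", "data": {
  "series": [
    [[0.032,0.018,0.006],[0,0.003,-0.002]],
    [[0.032,0.018,0.006],[0,0.003,-0.002]],
    [[0.032,0.018,0.006],[0,0.003,-0.002]],
    [[0,0,0.03],[0,0,0]]
  ]
}}

```text
clock: 21.02
tcp_pos: [0.4877, 0.1443, 0.096]
tcp_rot: [0.158, 0.911, -0.066, 0.375]
ft_force: [1.8, 0.7, -0.2]
gripper_width: 0.996
grasp_force: 0.0
```

Request:
{"op": "arm_command", "data": {
  "series": [
    [[0,0,0.025],[0,0,0]],
    [[0,0,0.02],[0,0,0]],
    [[0,0,0],[0,0,0]]
  ]
}}

```text
clock: 21.4
tcp_pos: [0.5182, 0.129, 0.0645]
tcp_rot: [0.161, 0.91, -0.068, 0.375]
ft_force: [-0.3, -0.4, 0.5]
gripper_width: 1.0
grasp_force: 0.0
```

Run:
```python
from h import *
o=st()
R=pose(-20,45);g=np.array([.536,.125,.05]);T=g+.011*R[:,2]
plan(T,R,n=2)
```

```text
21.4 [0.518 0.129 0.064] [[-0.67, 0.34, 0.66], [0.24, 0.94, -0.24], [-0.71, -0.0, -0.71]] q [-0.71, 0.49, -0.08, 2.42, 1.77, 0.75, -1.23] w 1.0 f [-0.3, -0.4, 0.5] 0.0
n 2 total w [-0. -0.  0.]
[[-0.0013, 0.0012, 0.017], [-0.002, -0.001, 0.001]]
```

Request:
{"op": "arm_command", "data": {
  "series": [
    [[-0.0013,0.0012,0.012],[0,0,0]],
    [[-0.0013,0.0012,0.012],[0,0,0]]
  ]
}}

```text
clock: 21.65
tcp_pos: [0.5367, 0.126, 0.0509]
tcp_rot: [0.16, 0.91, -0.066, 0.376]
ft_force: [0.3, 0.5, -0.3]
gripper_width: 1.004
grasp_force: 0.0
```

Request:
{"op": "arm_command", "data": {
  "series": [
    [[0,0,0],[0,0,0]],
    [[0,0,0],[0,0,0]],
    [[0,0,0],[0,0,0]],
    [[0,0,0],[0,0,0]],
    [[0,0,0],[0,0,0]]
  ],
  "fingers": 0.4
}}

```text
clock: 22.28
tcp_pos: [0.5359, 0.1257, 0.051]
tcp_rot: [0.16, 0.91, -0.066, 0.376]
ft_force: [-1.4, -0.1, 1.3]
gripper_width: 0.731
grasp_force: 30.0
```

Run:
```python
from h import *
o=st();p=np.array(o["tcp_pos"]);R0=Ro.from_quat(o["tcp_rot"]).as_matrix()
f=plan(p+[0,0,.13],R0,n=3)
f=plan((.525,.305,.165),pose(-30,-3),frm=f)
```

```text
22.27 [0.536 0.126 0.051] [[-0.67, 0.34, 0.66], [0.24, 0.94, -0.24], [-0.71, -0.0, -0.71]] q [-0.68, 0.54, -0.07, 2.4, 1.84, 0.74, -1.27] w 0.731 f [-1.4, -0.1, 1.3] 30.0
n 3 total w [0. 0. 0.]
[[-0.0306, -0.0, -0.0307], [0.0, 0.0, 0.0]]
n 6 total w [ 0.17 -0.84  0.07]
[[0.0103, 0.0275, -0.0065], [0.028, -0.14, 0.011]]
[[0.0095, 0.0272, -0.0087], [0.028, -0.14, 0.011]]
[[0.0085, 0.0268, -0.0107], [0.028, -0.14, 0.011]]
[[0.0071, 0.0264, -0.0125], [0.028, -0.14, 0.011]]
[[0.0056, 0.0259, -0.0142], [0.028, -0.14, 0.011]]
[[0.0038, 0.0255, -0.0155], [0.028, -0.14, 0.011]]
```

Request:
{"op": "arm_command", "data": {
  "series": [
    [[-0.0306,0,-0.0307],[0,0,0]],
    [[-0.0306,0,-0.0307],[0,0,0]],
    [[-0.0306,0,-0.0307],[0,0,0]],
    [[0.01,0.0275,-0.0065],[0.028,-0.14,0.011]],
    [[0.0095,0.027,-0.0085],[0.028,-0.14,0.011]]
  ]
}}

```text
clock: 22.9
tcp_pos: [0.5335, 0.1858, 0.179]
tcp_rot: [0.172, 0.843, -0.107, 0.499]
ft_force: [-0.0, -0.5, -2.4]
gripper_width: 0.722
grasp_force: 30.0
```

Request:
{"op": "arm_command", "data": {
  "series": [
    [[0.0085,0.027,-0.0105],[0.028,-0.14,0.011]],
    [[0.007,0.0265,-0.0125],[0.028,-0.14,0.011]],
    [[0.0055,0.026,-0.014],[0.028,-0.14,0.011]],
    [[0.004,0.0255,-0.0155],[0.028,-0.14,0.011]],
    [[0,0,0],[0,0,-0.17]]
  ]
}}

```text
clock: 23.52
tcp_pos: [0.5247, 0.3075, 0.1592]
tcp_rot: [0.116, 0.677, -0.249, 0.683]
ft_force: [-0.3, -0.9, -0.9]
gripper_width: 0.727
grasp_force: 30.0
```

Request:
{"op": "arm_command", "data": {
  "series": [
    [[0,0,0],[0,0,-0.17]],
    [[0,0,0],[0,0,-0.17]],
    [[0,0,0],[0,0,-0.17]],
    [[0,0,0],[0,0,-0.17]],
    [[0,0,0],[0,0,-0.17]]
  ]
}}

```text
clock: 24.15
tcp_pos: [0.526, 0.3048, 0.1642]
tcp_rot: [-0.171, 0.666, -0.508, 0.519]
ft_force: [-0.1, 0.5, -1.1]
gripper_width: 0.727
grasp_force: 30.0
```

Request:
{"op": "arm_command", "data": {
  "series": [
    [[0,0,0],[0,0,-0.17]],
    [[0,0,0],[0,0,-0.17]],
    [[0,0,0],[0,0,-0.17]],
    [[0,0,0],[0,0,-0.17]],
    [[0,0,0],[0,0,-0.17]]
  ]
}}

```text
clock: 24.78
tcp_pos: [0.526, 0.3048, 0.1642]
tcp_rot: [0.43, -0.536, 0.677, -0.263]
ft_force: [0.3, 0.2, -1.5]
gripper_width: 0.727
grasp_force: 30.0
```

Request:
{"op": "arm_command", "data": {
  "series": [
    [[0,0,0],[0,0,-0.17]],
    [[0,0,0],[0,0,-0.17]],
    [[0,0,0],[0,0,-0.17]],
    [[0,0,0],[0,0,-0.17]],
    [[0,0,0],[0,0,-0.17]]
  ]
}}

```text
clock: 25.4
tcp_pos: [0.526, 0.3048, 0.1643]
tcp_rot: [0.613, -0.311, 0.725, 0.039]
ft_force: [-0.8, 0.6, -1.0]
gripper_width: 0.726
grasp_force: 30.0
```

Request:
{"op": "arm_command", "data": {
  "series": [
    [[0,0,0],[0,0,-0.17]],
    [[0,0,0],[0,0,-0.17]],
    [[0,0,0],[0,0,0.1]],
    [[0,0,0],[0,0,-0.1]],
    [[0,0,0],[0,0,0]]
  ]
}}

```text
clock: 26.02
tcp_pos: [0.526, 0.3048, 0.1644]
tcp_rot: [0.656, -0.205, 0.708, 0.159]
ft_force: [0.4, -0.2, -0.1]
gripper_width: 0.726
grasp_force: 30.0
```

Request:
{"op": "arm_command", "data": {
  "series": [
    [[0,0,0],[0,0,0]],
    [[0,0,0],[0,0,0]],
    [[0,0,0],[0,0,0.17]],
    [[0,0,0],[0,0,0.17]],
    [[0,0,0],[0,0,0.17]]
  ]
}}

```text
clock: 26.65
tcp_pos: [0.5261, 0.3048, 0.1646]
tcp_rot: [0.582, -0.366, 0.726, -0.027]
ft_force: [-0.2, 0.5, -0.9]
gripper_width: 0.723
grasp_force: 30.0
```

Request:
{"op": "arm_command", "data": {
  "series": [
    [[0,0,0],[0,0,0.17]],
    [[0,0,0],[0,0,0.17]],
    [[0,0,0],[0,0,0.17]],
    [[0,0,0],[0,0,0.17]],
    [[0,0,0],[0,0,0.17]]
  ]
}}

```text
clock: 27.28
tcp_pos: [0.526, 0.3049, 0.1646]
tcp_rot: [0.38, -0.573, 0.65, -0.324]
ft_force: [-0.3, -0.6, -0.4]
gripper_width: 0.731
grasp_force: 30.0
```

Request:
{"op": "arm_command", "data": {
  "series": [
    [[0,0,0],[0,0,0.17]],
    [[0,0,0],[0,0,0.17]],
    [[0,0,0],[0,0,0.17]],
    [[0,0,0],[0,0,0.17]],
    [[0,0,0],[0,0,0.17]]
  ]
}}

```text
clock: 27.9
tcp_pos: [0.526, 0.3049, 0.1646]
tcp_rot: [-0.11, 0.679, -0.459, 0.563]
ft_force: [-1.0, 0.6, -1.3]
gripper_width: 0.731
grasp_force: 30.0
```

Request:
{"op": "arm_command", "data": {
  "series": [
    [[-0.02,0,0],[0,0,0.17]],
    [[-0.02,0,0],[0,0,0.17]],
    [[-0.02,0,0],[0,0,0.17]],
    [[-0.02,0,0],[0,0,0.17]],
    [[0,0,0],[0,0,0.17]]
  ]
}}

```text
clock: 28.52
tcp_pos: [0.5452, 0.3452, 0.2311]
tcp_rot: [0.181, 0.663, -0.185, 0.702]
ft_force: [-0.4, 0.7, -1.7]
gripper_width: 0.729
grasp_force: 30.0
```

Run:
```python
from h import *
o=st();q=np.array(o["qpos"])
R=pose(-90,45)
for p in((.40,-.12,.15),(.40,-.138,.052)):
    e,q=ik(np.array(p),R,q);print(round(e,4),q.round(2))
f=plan((.40,-.138,.15),R)
s=snap("top");a=s["frame"][150:290,140:300,::-1]
cv2.imwrite("pics/c7.png",cv2.resize(a,(640,560),interpolation=cv2.INTER_CUBIC))
```

```text
28.52 [0.545 0.345 0.231] [[0.05, 0.5, 0.86], [-0.02, 0.87, -0.5], [-1.0, 0.01, 0.05]] q [-1.23, 0.86, 0.01, 1.9, 1.43, 1.68, -1.2] w 0.729 f [-0.4, 0.7, -1.7] 30.0
0.0 [-0.58  0.35  0.18  2.26  0.77  1.05 -0.97]
0.0 [-0.55  0.58  0.2   2.3   0.9   0.83 -1.17]
n 11 total w [1.01 0.76 0.38]
[[0.0075, -0.0447, 0.0101], [0.092, 0.069, 0.034]]
[[0.0052, -0.0438, 0.0146], [0.092, 0.069, 0.034]]
[[0.0025, -0.0424, 0.0188], [0.092, 0.069, 0.034]]
[[-0.0003, -0.0405, 0.0227], [0.092, 0.069, 0.034]]
[[-0.0033, -0.0382, 0.0262], [0.092, 0.069, 0.034]]
[[-0.0065, -0.0355, 0.0292], [0.092, 0.069, 0.034]]
[[-0.0098, -0.0324, 0.0318], [0.092, 0.069, 0.034]]
[[-0.0131, -0.029, 0.0338], [0.092, 0.069, 0.034]]
[[-0.0164, -0.0253, 0.0353], [0.092, 0.069, 0.034]]
[[-0.0197, -0.0214, 0.0362], [0.092, 0.069, 0.034]]
[[-0.0228, -0.0174, 0.0365], [0.092, 0.069, 0.034]]
```

View pics/c7.png

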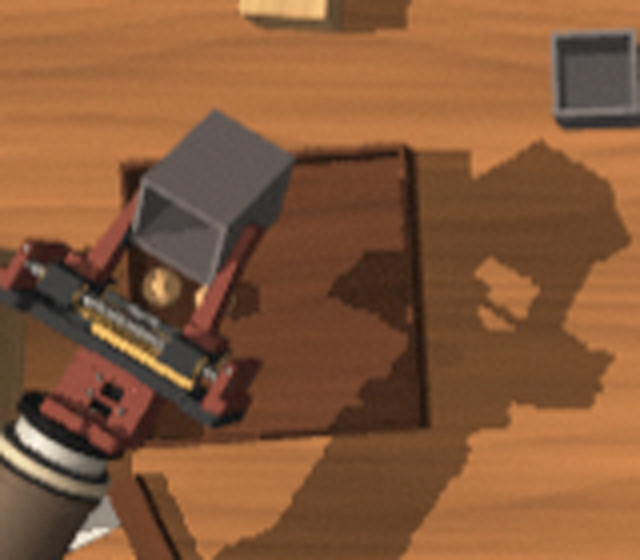

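The grey cup's mouth shows empty and the tray holds the knobs, around (160,287) and (205,300). Carry the cup to the station.

Request:
{"op": "arm_command", "data": {
  "series": [
    [[0.0075,-0.0447,0.01],[0.092,0.069,0.034]],
    [[0.005,-0.044,0.0145],[0.092,0.069,0.034]],
    [[0.0025,-0.0425,0.019],[0.092,0.069,0.034]],
    [[0,-0.0405,0.0225],[0.092,0.069,0.034]],
    [[-0.0035,-0.038,0.026],[0.092,0.069,0.034]]
  ]
}}

```text
clock: 29.2
tcp_pos: [0.4776, 0.1239, 0.1946]
tcp_rot: [0.417, 0.697, -0.242, 0.531]
ft_force: [0.2, 0.1, -0.1]
gripper_width: 0.726
grasp_force: 30.0
```

Request:
{"op": "arm_command", "data": {
  "series": [
    [[-0.0065,-0.0355,0.029],[0.092,0.069,0.034]],
    [[-0.01,-0.0325,0.032],[0.092,0.069,0.034]],
    [[-0.013,-0.029,0.034],[0.092,0.069,0.034]],
    [[-0.0165,-0.0255,0.0355],[0.092,0.069,0.034]],
    [[-0.0195,-0.0215,0.036],[0.092,0.069,0.034]]
  ]
}}

```text
clock: 29.82
tcp_pos: [0.4108, -0.096, 0.1601]
tcp_rot: [0.618, 0.667, -0.273, 0.315]
ft_force: [0.6, 0.6, -1.3]
gripper_width: 0.728
grasp_force: 30.0
```

Request:
{"op": "arm_command", "data": {
  "series": [
    [[-0.023,-0.0175,0.0365],[0.092,0.069,0.034]],
    [[0,0,0],[0,0,0]],
    [[0,0,0],[0,0,0]]
  ]
}}

```text
clock: 30.2
tcp_pos: [0.3978, -0.1387, 0.1534]
tcp_rot: [0.652, 0.653, -0.276, 0.269]
ft_force: [0.1, -0.3, -1.2]
gripper_width: 0.729
grasp_force: 30.0
```

```bash
cat >> h.py <<'E'
def cups(s,colour="grey",z0=0.,dbg=True,box=(255,465,130,275)):
    """fit 64x64x82 boxes standing on z0 to the blobs of a colour in the top view"""
    hsv=cv2.cvtColor(s["frame"],cv2.COLOR_RGB2HSV).astype(int);h,sa,v=hsv[...,0],hsv[...,1],hsv[...,2]
    m=(sa<75)&(v>35)&(v<150) if colour=="grey" else ((h<6)|(h>174))&(sa>170)&(v>80)
    u0,u1,v0,v1=box;k=np.zeros_like(m);k[v0:v1,u0:u1]=1
    m=cv2.morphologyEx((m&k).astype(np.uint8),cv2.MORPH_OPEN,np.ones((3,3)))
    n,lab,stt,cen=cv2.connectedComponentsWithStats(m);out=[]
    for i in range(1,n):
        if stt[i,4]<250: continue
        pts=np.argwhere(lab==i)[:,::-1].astype(np.float32);hull=cv2.convexHull(pts)
        big=np.zeros((400*4,640*4),np.uint8);cv2.fillConvexPoly(big,np.round(hull*4+1.5).astype(int),1)
        def proj(p):
            c=np.array([[a,b] for a in(-.032,.032) for b in(-.032,.032)])@Ro.from_euler('z',p[2]).as_matrix()[:2,:2].T+p[:2]
            X=np.r_[np.c_[c,np.full(4,z0)],np.c_[c,np.full(4,z0+.082)]]
            b=np.zeros_like(big);cv2.fillConvexPoly(b,cv2.convexHull(np.round(pix(s,X)*4+1.5).astype(np.int32)),1);return b
        c=world(s,[cen[i]],z0+.06)[0][:2]
        best=(9e9,)
        from scipy.optimize import minimize
        for a in(-.6,-.3,0,.3,.6):
            r=minimize(lambda p:(proj([p[0],p[1],p[2]/20])!=big).sum(),[*c,a*20],method="Nelder-Mead",options=dict(initial_simplex=[[*c,a*20],[c[0]+.01,c[1],a*20],[c[0],c[1]+.01,a*20],[*c,a*20+3]],maxiter=70))
            if r.fun<best[0]: best=(r.fun,r.x)
        x=best[1];out.append((x[0],x[1],(np.degrees(x[2]/20)+45)%90-45))
        if dbg: print(colour,np.round(out[-1],3),"area",stt[i,4],"err",round(best[0]/16/len(pts),3))
    return out
E
python3 - <<'E'
from h import *
o=st()
s=snap("top");cups(s);cups(s,"red")
R=pose(-90,45);f=plan((.40,-.138,.07),R,n=3);plan((.40,-.138,.052),R,n=3,frm=f)
E
```

```text
30.2 [ 0.398 -0.139  0.153] [[-0.01, 1.0, -0.01], [0.7, -0.0, -0.71], [-0.71, -0.01, -0.7]] q [-0.46, 0.34, 0.09, 2.26, 0.81, 1.07, -0.97] w 0.729 f [0.1, -0.3, -1.2] 30.0
grey [0.664 0.097 6.541] area 507 err 0.127
grey [ 0.55  -0.103  2.006] area 484 err 0.14
grey [ 0.393 -0.151  2.664] area 646 err 0.108
red [ 0.649 -0.069 -0.251] area 541 err 0.069
n 3 total w [-0.01  0.01  0.01]
[[0.0197, 0.0009, 0.0195], [-0.002, 0.002, 0.002]]
n 3 total w [0. 0. 0.]
[[0.0042, 0.0, 0.0042], [0.0, 0.0, 0.0]]
```

Request:
{"op": "arm_command", "data": {
  "series": [
    [[0.0197,0.001,0.0195],[0,0,0]],
    [[0.0197,0.001,0.0195],[0,0,0]],
    [[0.0197,0.001,0.0195],[0,0,0]],
    [[0.007,0,0.007],[0,0,0]],
    [[0.005,0,0.005],[0,0,0]]
  ]
}}

```text
clock: 30.88
tcp_pos: [0.4002, -0.1383, 0.053]
tcp_rot: [0.651, 0.654, -0.276, 0.269]
ft_force: [-0.6, -0.1, -0.6]
gripper_width: 0.73
grasp_force: 30.0
```

Request:
{"op": "arm_command", "data": {
  "series": [
    [[0.0007,0,0.0007],[0,0,0]],
    [[0,0,0],[0,0,0]]
  ]
}}

```text
clock: 31.12
tcp_pos: [0.4002, -0.1389, 0.0527]
tcp_rot: [0.652, 0.653, -0.276, 0.27]
ft_force: [-0.4, -0.0, -0.6]
gripper_width: 0.728
grasp_force: 30.0
```

Request:
{"op": "arm_command", "data": {
  "series": [
    [[0.0008,0,0.0008],[0,0,0]],
    [[0.0005,0,0.0005],[0,0,0]]
  ]
}}

```text
clock: 31.38
tcp_pos: [0.4002, -0.1391, 0.0513]
tcp_rot: [0.652, 0.653, -0.276, 0.27]
ft_force: [-3.3, 4.1, 14.0]
gripper_width: 0.725
grasp_force: 30.0
```

Request:
{"op": "arm_command", "data": {
  "series": [
    [[0,0,0],[0,0,0]],
    [[0,0,0],[0,0,0]],
    [[0,0,0],[0,0,0]],
    [[0,0,-0.045],[0,0,0]],
    [[0,0,-0.045],[0,0,0]]
  ],
  "fingers": 1.0
}}

```text
clock: 32.0
tcp_pos: [0.4001, -0.0746, 0.1144]
tcp_rot: [0.652, 0.653, -0.277, 0.269]
ft_force: [0.9, -0.5, 0.6]
gripper_width: 0.997
grasp_force: 0.0
```

Run:
```python
from h import *
o=st();q=np.array(o["qpos"])
R=pose(-90,14);T=np.array([.40,-.138,.047])+.011*R[:,2];S=T-.11*R[:,2]
for p in(S,T):
    e,q=ik(p,R,q);print(round(e,4),q.round(2))
print(S,T);f=plan(S,R)
s=snap("top");cups(s);cups(s,"red")
```

```text
32.0 [ 0.4   -0.075  0.114] [[-0.01, 1.0, -0.01], [0.7, -0.0, -0.71], [-0.71, -0.01, -0.7]] q [-0.55, 0.45, 0.04, 2.22, 0.75, 1.08, -1.09] w 0.997 f [0.9, -0.5, 0.6] 0.0
0.0 [-0.83  0.94  0.11  2.07  0.76  1.36 -1.4 ]
0.0 [-0.71  1.    0.18  2.18  0.94  1.19 -1.5 ]
[ 0.4        -0.04194072  0.07095027] [ 0.4        -0.14867325  0.04433886]
n 4 total w [-0.01 -0.53  0.01]
[[0.0135, 0.0001, 0.0018], [-0.002, -0.134, 0.002]]
[[0.0136, 0.0, -0.0], [-0.002, -0.134, 0.002]]
[[0.0135, 0.0, -0.0018], [-0.002, -0.134, 0.002]]
[[0.0131, -0.0, -0.0036], [-0.002, -0.134, 0.002]]
grey [0.664 0.097 5.17 ] area 506 err 0.126
grey [ 0.549 -0.104  4.128] area 487 err 0.118
grey [  0.422  -0.038 -36.711] area 311 err 0.604
grey [ 0.4   -0.142 -4.04 ] area 502 err 0.099
red [ 0.649 -0.069 -0.251] area 541 err 0.069
```

Request:
{"op": "arm_command", "data": {
  "series": [
    [[0.0135,0,0.002],[0,-0.134,0.002]],
    [[0.0135,0,0],[0,-0.134,0.002]],
    [[0.0135,0,-0.002],[0,-0.134,0.002]],
    [[0.013,0,-0.0035],[0,-0.134,0.002]],
    [[0,0,0],[0,0,0]]
  ]
}}

```text
clock: 32.67
tcp_pos: [0.3996, -0.0422, 0.0672]
tcp_rot: [0.555, 0.557, -0.44, 0.434]
ft_force: [0.7, -0.3, 0.7]
gripper_width: 1.0
grasp_force: 0.0
```

Run:
```python
from h import *
o=st()
R=pose(-90,14);T=np.array([.40,-.140,.047])+.011*R[:,2]
plan(T,R,n=4)
```

```text
32.67 [ 0.4   -0.042  0.067] [[-0.01, 1.0, -0.01], [0.24, -0.0, -0.97], [-0.97, -0.01, -0.24]] q [-0.8, 0.95, 0.08, 2.06, 0.77, 1.38, -1.41] w 1.0 f [0.7, -0.3, 0.7] 0.0
n 4 total w [-0.01  0.01  0.01]
[[-0.0009, 0.0002, 0.0277], [-0.001, 0.001, 0.002]]
```

Request:
{"op": "arm_command", "data": {
  "series": [
    [[-0.001,0,0.028],[0,0,0]],
    [[-0.001,0,0.028],[0,0,0]],
    [[-0.001,0,0.028],[0,0,0]],
    [[-0.001,0,0.027],[0,0,0]],
    [[0,0,0],[0,0,0]]
  ]
}}

```text
clock: 33.3
tcp_pos: [0.399, -0.1534, 0.0494]
tcp_rot: [0.56, 0.554, -0.438, 0.433]
ft_force: [-0.2, 0.5, 0.3]
gripper_width: 1.002
grasp_force: 0.0
```

Request:
{"op": "arm_command", "data": {
  "series": [
    [[0,0,0],[0,0,0]],
    [[0,0,0],[0,0,0]],
    [[0,0,0],[0,0,0]],
    [[0,0,0],[0,0,0]]
  ],
  "fingers": 0.4
}}

```text
clock: 33.8
tcp_pos: [0.4001, -0.1507, 0.0475]
tcp_rot: [0.558, 0.556, -0.437, 0.434]
ft_force: [0.5, 1.3, 3.2]
gripper_width: 0.725
grasp_force: 30.0
```

Run:
```python
from h import *
o=st();p=np.array(o["tcp_pos"]);q=np.array(o["qpos"]);R0=Ro.from_quat(o["tcp_rot"]).as_matrix()
f=plan(p+[0,0,.10],R0,n=3)
f=plan((.43,-.40,.14),pose(-90,5),frm=f)
for p,R in((p+[0,0,.1],R0),((.43,-.40,.14),pose(-90,5)),((.43,-.40,.14),pose(-90,5,90)),((.43,-.40,.14),pose(-90,5,180)),((.43,-.40,.048),pose(-90,5,180))):
    e,q=ik(np.array(p),R,q);print(round(e,4),q.round(2))
```

```text
33.8 [ 0.4   -0.151  0.048] [[-0.0, 1.0, -0.01], [0.24, -0.01, -0.97], [-0.97, -0.0, -0.24]] q [-0.69, 0.99, 0.16, 2.18, 0.95, 1.21, -1.5] w 0.725 f [0.5, 1.3, 3.2] 30.0
n 3 total w [0. 0. 0.]
[[-0.0324, -0.0001, -0.008], [0.0, 0.0, 0.0]]
n 6 total w [-0.01 -0.16  0.  ]
[[-0.0088, 0.0052, 0.0406], [-0.001, -0.026, 0.0]]
[[-0.0077, 0.0052, 0.0408], [-0.001, -0.026, 0.0]]
[[-0.0067, 0.0051, 0.041], [-0.001, -0.026, 0.0]]
[[-0.0056, 0.0051, 0.0412], [-0.001, -0.026, 0.0]]
[[-0.0045, 0.0051, 0.0413], [-0.001, -0.026, 0.0]]
[[-0.0034, 0.005, 0.0414], [-0.001, -0.026, 0.0]]
0.0 [-0.7   0.76  0.19  2.23  0.93  1.31 -1.35]
0.0 [-0.33  0.95  0.41  2.24  1.48  1.16 -1.55]
0.0 [-0.34  0.96  0.42  2.24  1.48  1.15  0.01]
0.0 [-0.35  0.96  0.42  2.24  1.48  1.14  1.58]
0.0 [-0.32  1.17  0.36  2.17  1.47  1.13  1.45]
```

Request:
{"op": "arm_command", "data": {
  "series": [
    [[-0.0324,0,-0.008],[0,0,0]],
    [[-0.0324,0,-0.008],[0,0,0]],
    [[-0.0324,0,-0.008],[0,0,0]],
    [[-0.0088,0.005,0.0406],[0,-0.017,0]],
    [[-0.008,0.005,0.041],[0,-0.017,0]]
  ]
}}

```text
clock: 34.42
tcp_pos: [0.4103, -0.2348, 0.1448]
tcp_rot: [0.551, 0.549, -0.446, 0.443]
ft_force: [0.1, -0.6, -0.5]
gripper_width: 0.726
grasp_force: 30.0
```

Request:
{"op": "arm_command", "data": {
  "series": [
    [[-0.007,0.005,0.041],[0,-0.017,0]],
    [[-0.006,0.005,0.041],[0,-0.017,0]],
    [[-0.005,0.005,0.041],[0,-0.017,0]],
    [[-0.004,0.005,0.041],[0,-0.017,0]],
    [[0,0,0],[0,0,-0.17]]
  ]
}}

```text
clock: 35.05
tcp_pos: [0.4268, -0.4026, 0.1365]
tcp_rot: [0.488, 0.576, -0.505, 0.419]
ft_force: [-0.7, 0.4, -1.7]
gripper_width: 0.727
grasp_force: 30.0
```

Request:
{"op": "arm_command", "data": {
  "series": [
    [[0,0,0],[0,0,-0.175]],
    [[0,0,0],[0,0,-0.175]],
    [[0,0,0],[0,0,-0.175]],
    [[0,0,0],[0,0,-0.175]],
    [[0,0,0],[0,0,-0.175]]
  ]
}}

```text
clock: 35.67
tcp_pos: [0.4285, -0.3997, 0.136]
tcp_rot: [0.195, 0.73, -0.634, 0.165]
ft_force: [-0.2, -0.8, -0.8]
gripper_width: 0.73
grasp_force: 30.0
```

Request:
{"op": "arm_command", "data": {
  "series": [
    [[0,0,0],[0,0,-0.175]],
    [[0,0,0],[0,0,-0.175]],
    [[0,0,0],[0,0,-0.175]],
    [[0,0,0],[0,0,-0.175]],
    [[0,0,0],[0,0,-0.175]]
  ]
}}

```text
clock: 36.3
tcp_pos: [0.4285, -0.3997, 0.136]
tcp_rot: [-0.132, 0.744, -0.644, -0.119]
ft_force: [0.3, -0.2, -0.6]
gripper_width: 0.729
grasp_force: 30.0
```

Request:
{"op": "arm_command", "data": {
  "series": [
    [[0,0,0],[0,0,-0.175]],
    [[0,0,0],[0,0,-0.175]],
    [[0,0,0],[0,0,-0.175]],
    [[0,0,0],[0,0,-0.175]],
    [[0,0,0],[0,0,-0.175]]
  ]
}}

```text
clock: 36.92
tcp_pos: [0.4285, -0.3997, 0.136]
tcp_rot: [-0.435, 0.618, -0.533, -0.38]
ft_force: [0.1, -0.2, -1.2]
gripper_width: 0.729
grasp_force: 30.0
```

Request:
{"op": "arm_command", "data": {
  "series": [
    [[0,0,0],[0,0,-0.175]],
    [[0,0,0],[0,0,-0.175]],
    [[0,0,0],[0,0,0]],
    [[0,0,0],[0,0,0]]
  ]
}}

```text
clock: 37.42
tcp_pos: [0.4284, -0.3999, 0.1363]
tcp_rot: [-0.533, 0.535, -0.461, -0.465]
ft_force: [0.1, -0.4, -1.5]
gripper_width: 0.728
grasp_force: 30.0
```

Run:
```python
from h import *
o=st()
R=pose(-90,8,180)
f=plan((.43,-.40,.065),R,n=3); plan((.43,-.40,.046),R,n=3,frm=f)
s=snap("scene","pics/s2.png");cv2.imwrite("pics/s2c.png",cv2.resize(s["frame"][60:300,100:400,::-1],(750,600),interpolation=cv2.INTER_CUBIC))
```

```text
37.42 [ 0.428 -0.4    0.136] [[0.0, -1.0, -0.01], [-0.14, 0.01, -0.99], [0.99, 0.0, -0.14]] q [-0.36, 0.93, 0.45, 2.25, 1.47, 1.07, 1.62] w 0.728 f [0.1, -0.4, -1.5] 30.0
n 3 total w [0.01 0.   0.  ]
[[-0.0235, -0.0006, 0.0034], [0.002, 0.001, 0.0]]
n 3 total w [0. 0. 0.]
[[-0.0063, 0.0, 0.0009], [0.0, 0.0, 0.0]]
```

View pics/s2c.png

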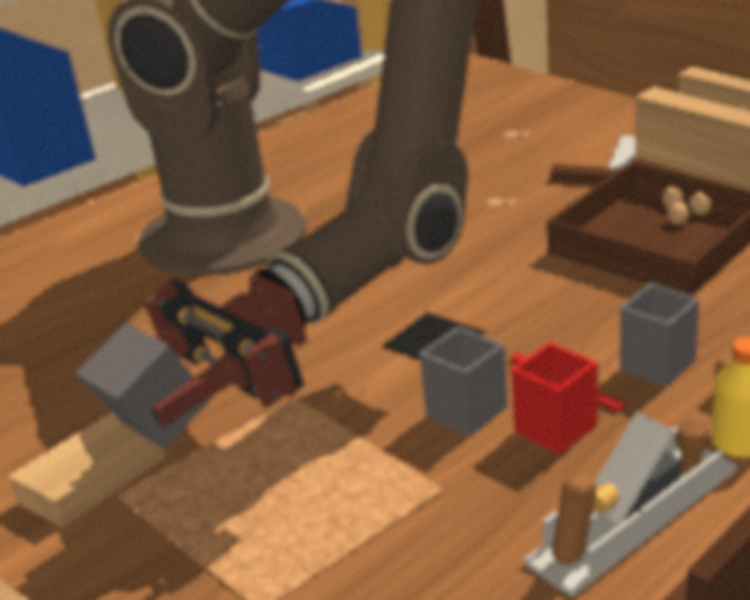

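All three knobs lie in the tray, at about (685,205). The cup is inverted over the mat with its far edge low. I'll shift slightly away from the offcut and lower.

Request:
{"op": "arm_command", "data": {
  "series": [
    [[-0.0235,-0.007,0.0034],[0,0,0]],
    [[-0.0235,-0.007,0.0034],[0,0,0]],
    [[-0.0235,-0.007,0.0034],[0,0,0]],
    [[-0.006,0,0.001],[0,0,0]],
    [[-0.006,0,0.001],[0,0,0]]
  ]
}}

```text
clock: 38.1
tcp_pos: [0.4485, -0.4008, 0.0533]
tcp_rot: [-0.533, 0.534, -0.461, -0.466]
ft_force: [0.4, -0.2, -1.9]
gripper_width: 0.727
grasp_force: 30.0
```

Request:
{"op": "arm_command", "data": {
  "series": [
    [[-0.003,0,0],[0,0,0]],
    [[0,0,0],[0,0,0]]
  ]
}}

```text
clock: 38.35
tcp_pos: [0.4488, -0.4002, 0.0504]
tcp_rot: [-0.534, 0.534, -0.461, -0.466]
ft_force: [0.7, -0.2, -1.2]
gripper_width: 0.728
grasp_force: 30.0
```

Request:
{"op": "arm_command", "data": {
  "series": [
    [[-0.002,0,0],[0,0,0]],
    [[0,0,0],[0,0,0]]
  ]
}}

```text
clock: 38.6
tcp_pos: [0.449, -0.3998, 0.0482]
tcp_rot: [-0.534, 0.534, -0.461, -0.466]
ft_force: [-0.2, -0.2, -0.4]
gripper_width: 0.725
grasp_force: 30.0
```

Request:
{"op": "arm_command", "data": {
  "series": [
    [[-0.002,0,0],[0,0,0]],
    [[0,0,0],[0,0,0]]
  ]
}}

```text
clock: 38.85
tcp_pos: [0.4489, -0.3996, 0.046]
tcp_rot: [-0.534, 0.534, -0.461, -0.466]
ft_force: [-0.2, 0.4, -1.4]
gripper_width: 0.727
grasp_force: 30.0
```

Request:
{"op": "arm_command", "data": {
  "series": [
    [[-0.0015,0,0],[0,0,0]],
    [[0,0,0],[0,0,0]]
  ]
}}

```text
clock: 39.1
tcp_pos: [0.4489, -0.3995, 0.0446]
tcp_rot: [-0.534, 0.534, -0.461, -0.466]
ft_force: [0.5, -0.2, -1.0]
gripper_width: 0.73
grasp_force: 30.0
```

Request:
{"op": "arm_command", "data": {
  "series": [
    [[-0.001,0,0],[0,0,0]],
    [[0,0,0],[0,0,0]]
  ]
}}

```text
clock: 39.35
tcp_pos: [0.4489, -0.3994, 0.0443]
tcp_rot: [-0.533, 0.534, -0.461, -0.467]
ft_force: [-0.8, 2.4, 4.4]
gripper_width: 0.728
grasp_force: 30.0
```

Request:
{"op": "arm_command", "data": {
  "series": [
    [[0,0,0],[0,0,0]],
    [[0,0,0],[0,0,0]],
    [[0,0,0],[0,0,0]],
    [[0,0,0],[0,0,0]],
    [[0,0,0],[0,0,0]]
  ],
  "fingers": 0.95
}}

```text
clock: 39.98
tcp_pos: [0.4489, -0.3993, 0.0436]
tcp_rot: [-0.534, 0.534, -0.461, -0.466]
ft_force: [0.6, 0.9, 0.2]
gripper_width: 0.951
grasp_force: 0.0
```

Request:
{"op": "arm_command", "data": {
  "series": [
    [[0,0,-0.03],[0,0,0]],
    [[0,0,-0.04],[0,0,0]],
    [[0.02,0,-0.04],[0,0,0]],
    [[0.04,0,-0.01],[0,0,0.17]],
    [[0.04,0,0],[0,0,0.17]]
  ]
}}

```text
clock: 40.6
tcp_pos: [0.4442, -0.2934, 0.1598]
tcp_rot: [-0.435, 0.618, -0.534, -0.379]
ft_force: [0.7, 0.3, 0.7]
gripper_width: 0.948
grasp_force: 0.0
```

Request:
{"op": "arm_command", "data": {
  "series": [
    [[0.03,0.005,0],[0,0,0.175]],
    [[0.03,0.01,0],[0,0,0.175]],
    [[0,0,0],[0,0,0.175]],
    [[0,0,0],[0,0,0.175]],
    [[0,0,0],[0,0,0.175]]
  ]
}}

```text
clock: 41.22
tcp_pos: [0.4053, -0.3009, 0.2066]
tcp_rot: [-0.131, 0.744, -0.645, -0.118]
ft_force: [-0.6, -0.4, -0.0]
gripper_width: 0.952
grasp_force: 0.0
```

Request:
{"op": "arm_command", "data": {
  "series": [
    [[0,0,0],[0,0,0.175]],
    [[0,0,0],[0,0,0.175]],
    [[0,0,0],[0,0,0.175]],
    [[0,0,0],[0,0,0.175]],
    [[0,0,0],[0,0,0.175]]
  ]
}}

```text
clock: 41.85
tcp_pos: [0.4053, -0.301, 0.2066]
tcp_rot: [0.196, 0.729, -0.634, 0.166]
ft_force: [0.3, -1.1, -1.1]
gripper_width: 0.951
grasp_force: 0.0
```

Request:
{"op": "arm_command", "data": {
  "series": [
    [[0,0,0],[0,0,0.175]],
    [[0,0,0],[0,0,0.175]],
    [[0,0,0],[0,0,0.175]],
    [[0,0,0],[0,0,0.175]],
    [[0,0,0],[0,0,0.175]]
  ]
}}

```text
clock: 42.48
tcp_pos: [0.4053, -0.301, 0.2065]
tcp_rot: [0.487, 0.577, -0.504, 0.419]
ft_force: [0.2, 0.0, 0.5]
gripper_width: 0.952
grasp_force: 0.0
```

Run:
```python
from h import *
o=st()
s=snap("top","pics/t2.png");cups(s);cups(s,z0=.004,box=(380,465,180,275));cups(s,"red")
```

```text
42.48 [ 0.405 -0.301  0.207] [[-0.17, 0.98, -0.01], [0.14, 0.02, -0.99], [-0.97, -0.17, -0.14]] q [-0.73, 0.8, 0.63, 2.33, 1.19, 1.05, -1.14] w 0.952 f [0.2, 0.0, 0.5] 0.0
grey [0.664 0.097 5.17 ] area 506 err 0.126
grey [ 0.548 -0.104  4.024] area 484 err 0.122
grey [  0.458  -0.223 -38.194] area 251 err 1.314
grey [ 0.449 -0.377  0.658] area 428 err 0.238
grey [  0.457  -0.223 -41.841] area 251 err 1.323
grey [ 0.448 -0.376 -1.992] area 428 err 0.248
red [ 0.648 -0.069 -0.037] area 542 err 0.067
```

Run:
```python
from h import *
R=pose(-86,45);T=np.array([.664,.097,.05])+.011*R[:,2];S=T-.10*R[:,2]
print(S,T);f=plan((.62,.1,.24),R);plan(S,R,frm=f,n=3);plan(T,R,frm=(S,R),n=4)
```

```text
[0.65961005 0.1597792  0.1129325 ] [0.66454258 0.08924077 0.04222183]
n 10 total w [-0.12  0.64  0.13]
[[-0.0012, 0.0213, -0.0403], [-0.012, 0.064, 0.013]]
[[0.0016, 0.0218, -0.04], [-0.012, 0.064, 0.013]]
[[0.0044, 0.0222, -0.0396], [-0.012, 0.064, 0.013]]
[[0.0072, 0.0226, -0.0389], [-0.012, 0.064, 0.013]]
[[0.0099, 0.023, -0.0381], [-0.012, 0.064, 0.013]]
[[0.0126, 0.0233, -0.0371], [-0.012, 0.064, 0.013]]
[[0.0152, 0.0236, -0.0359], [-0.012, 0.064, 0.013]]
[[0.0178, 0.0238, -0.0346], [-0.012, 0.064, 0.013]]
[[0.0202, 0.024, -0.0331], [-0.012, 0.064, 0.013]]
[[0.0226, 0.0241, -0.0314], [-0.012, 0.064, 0.013]]
n 3 total w [0. 0. 0.]
[[0.0434, 0.0146, 0.0165], [0.0, 0.0, 0.0]]
n 4 total w [0. 0. 0.]
[[0.0, -0.0, 0.025], [0.0, 0.0, 0.0]]
```

Request:
{"op": "arm_command", "data": {
  "series": [
    [[-0.001,0.0213,-0.0403],[-0.012,0.064,0.013]],
    [[0.0016,0.022,-0.04],[-0.012,0.064,0.013]],
    [[0.0044,0.022,-0.0396],[-0.012,0.064,0.013]],
    [[0.007,0.0225,-0.039],[-0.012,0.064,0.013]],
    [[0.01,0.023,-0.038],[-0.012,0.064,0.013]]
  ],
  "fingers": 1.0
}}

```text
clock: 43.15
tcp_pos: [0.5128, -0.099, 0.2221]
tcp_rot: [0.565, 0.638, -0.39, 0.349]
ft_force: [0.8, -0.2, -1.4]
gripper_width: 0.996
grasp_force: 0.0
```

Request:
{"op": "arm_command", "data": {
  "series": [
    [[0.0126,0.0233,-0.037],[-0.012,0.064,0.013]],
    [[0.015,0.0235,-0.036],[-0.012,0.064,0.013]],
    [[0.018,0.024,-0.0345],[-0.012,0.064,0.013]],
    [[0.02,0.024,-0.033],[-0.012,0.064,0.013]],
    [[0.0225,0.024,-0.0315],[-0.012,0.064,0.013]]
  ]
}}

```text
clock: 43.78
tcp_pos: [0.6204, 0.1007, 0.238]
tcp_rot: [0.629, 0.678, -0.264, 0.273]
ft_force: [0.2, 0.8, 0.2]
gripper_width: 0.997
grasp_force: 0.0
```

Request:
{"op": "arm_command", "data": {
  "series": [
    [[0.03,0.01,0.011],[0,0,0]],
    [[0.03,0.01,0.011],[0,0,0]],
    [[0,0,0],[0,0,0]]
  ]
}}

```text
clock: 44.15
tcp_pos: [0.6364, 0.1285, 0.1773]
tcp_rot: [0.628, 0.679, -0.267, 0.273]
ft_force: [-0.1, 0.5, -0.4]
gripper_width: 1.002
grasp_force: 0.0
```

Run:
```python
from h import *
o=st()
R=pose(-86,45);T=np.array([.664,.097,.05])+.011*R[:,2];S=T-.10*R[:,2]
f=plan(S,R,n=3);plan(T,R,frm=f,n=4)
```

```text
44.15 [0.636 0.128 0.177] [[-0.06, 1.0, 0.04], [0.71, 0.07, -0.7], [-0.71, -0.02, -0.71]] q [-0.83, 0.75, 0.37, 1.47, 0.45, 1.37, -0.62] w 1.002 f [-0.1, 0.5, -0.4] 0.0
n 3 total w [-0.01 -0.    0.01]
[[0.022, 0.0089, 0.0081], [-0.005, -0.001, 0.005]]
n 4 total w [0. 0. 0.]
[[0.0, -0.0, 0.025], [0.0, 0.0, 0.0]]
```

Request:
{"op": "arm_command", "data": {
  "series": [
    [[0.022,0.009,0.008],[-0.005,0,0.005]],
    [[0.022,0.009,0.008],[-0.005,0,0.005]],
    [[0.022,0.009,0.008],[-0.005,0,0.005]],
    [[0,0,0.023],[0,0,0]],
    [[0,0,0.023],[0,0,0]]
  ]
}}

```text
clock: 44.78
tcp_pos: [0.6647, 0.1263, 0.0846]
tcp_rot: [0.632, 0.675, -0.258, 0.281]
ft_force: [-0.6, 0.2, -0.3]
gripper_width: 0.994
grasp_force: 0.0
```

Request:
{"op": "arm_command", "data": {
  "series": [
    [[0,0,0.023],[0,0,0]],
    [[0,0,0.021],[0,0,0]],
    [[0,0,0],[0,0,0]]
  ]
}}

```text
clock: 45.15
tcp_pos: [0.6664, 0.0939, 0.0531]
tcp_rot: [0.633, 0.674, -0.259, 0.28]
ft_force: [-0.4, 0.6, -0.1]
gripper_width: 1.002
grasp_force: 0.0
```

Request:
{"op": "arm_command", "data": {
  "series": [
    [[0,0,0],[0,0,0]],
    [[0,0,0],[0,0,0]],
    [[0,0,0],[0,0,0]],
    [[0,0,0],[0,0,0]]
  ],
  "fingers": 0.4
}}

```text
clock: 45.65
tcp_pos: [0.6671, 0.0973, 0.0529]
tcp_rot: [0.633, 0.675, -0.257, 0.281]
ft_force: [-1.4, 2.6, 5.4]
gripper_width: 0.73
grasp_force: 30.0
```

Run:
```python
from h import *
o=st();p=np.array(o["tcp_pos"]);R0=Ro.from_quat(o["tcp_rot"]).as_matrix()
f=plan(p+[0,0,.17],R0,n=4)
f=plan((.40,-.141,.15),pose(-90,45),frm=f)
f=plan((.40,-.141,p[2]+.004),pose(-90,45),frm=f,n=3)
```

```text
45.65 [0.667 0.097 0.053] [[-0.04, 1.0, 0.05], [0.71, 0.07, -0.7], [-0.7, 0.01, -0.71]] q [-0.77, 0.91, 0.36, 1.49, 0.45, 1.16, -0.7] w 0.73 f [-1.4, 2.6, 5.4] 30.0
n 4 total w [0. 0. 0.]
[[-0.0299, 0.0004, -0.0302], [0.0, 0.0, 0.0]]
n 8 total w [ 0.05 -0.    0.04]
[[-0.0133, -0.0354, 0.0256], [0.007, -0.001, 0.005]]
[[-0.0135, -0.0352, 0.0258], [0.007, -0.001, 0.005]]
[[-0.0136, -0.0349, 0.0261], [0.007, -0.001, 0.005]]
[[-0.0138, -0.0347, 0.0263], [0.007, -0.001, 0.005]]
[[-0.014, -0.0344, 0.0266], [0.007, -0.001, 0.005]]
[[-0.0141, -0.0342, 0.0268], [0.007, -0.001, 0.005]]
[[-0.0143, -0.0339, 0.027], [0.007, -0.001, 0.005]]
[[-0.0145, -0.0336, 0.0273], [0.007, -0.001, 0.005]]
n 3 total w [0. 0. 0.]
[[0.0219, 0.0, 0.0219], [0.0, 0.0, 0.0]]
```

Request:
{"op": "arm_command", "data": {
  "series": [
    [[-0.03,0,-0.03],[0,0,0]],
    [[-0.03,0,-0.03],[0,0,0]],
    [[-0.03,0,-0.03],[0,0,0]],
    [[-0.03,0,-0.03],[0,0,0]],
    [[-0.0133,-0.0354,0.0256],[0.007,0,0.005]]
  ]
}}

```text
clock: 46.28
tcp_pos: [0.6352, 0.0679, 0.2161]
tcp_rot: [0.636, 0.672, -0.255, 0.281]
ft_force: [-0.3, 0.4, -2.1]
gripper_width: 0.731
grasp_force: 29.9
```

Request:
{"op": "arm_command", "data": {
  "series": [
    [[-0.0135,-0.035,0.026],[0.007,0,0.005]],
    [[-0.0136,-0.035,0.026],[0.007,0,0.005]],
    [[-0.0138,-0.0347,0.0263],[0.007,0,0.005]],
    [[-0.014,-0.0344,0.0266],[0.007,0,0.005]],
    [[-0.014,-0.0342,0.0268],[0.007,0,0.005]]
  ]
}}

```text
clock: 46.9
tcp_pos: [0.464, -0.0837, 0.1669]
tcp_rot: [0.649, 0.659, -0.267, 0.271]
ft_force: [0.3, -0.2, -0.7]
gripper_width: 0.725
grasp_force: 29.9
```

Request:
{"op": "arm_command", "data": {
  "series": [
    [[-0.0143,-0.034,0.027],[0.007,0,0.005]],
    [[-0.0145,-0.0336,0.0273],[0.007,0,0.005]],
    [[0,0,0],[0,0,0]],
    [[0,0,0],[0,0,0]]
  ]
}}

```text
clock: 47.4
tcp_pos: [0.3992, -0.1417, 0.1491]
tcp_rot: [0.654, 0.654, -0.27, 0.268]
ft_force: [0.0, 0.3, -0.9]
gripper_width: 0.728
grasp_force: 29.9
```

Run:
```python
from h import *
o=st()
plan((.40,-.141,.055),pose(-90,45),n=4)
```

```text
47.4 [ 0.399 -0.142  0.149] [[-0.0, 1.0, -0.0], [0.71, 0.0, -0.7], [-0.7, -0.0, -0.71]] q [-0.79, 0.37, 0.51, 2.29, 0.73, 0.93, -0.86] w 0.728 f [0.0, 0.3, -0.9] 29.9
n 4 total w [-0.   -0.01  0.  ]
[[0.0167, 0.0003, 0.0166], [-0.0, -0.001, 0.0]]
```

Request:
{"op": "arm_command", "data": {
  "series": [
    [[0.0167,0,0.0166],[0,0,0]],
    [[0.0167,0,0.0166],[0,0,0]],
    [[0.0167,0,0.0166],[0,0,0]],
    [[0.0167,0,0.0166],[0,0,0]],
    [[0,0,0],[0,0,0]]
  ]
}}

```text
clock: 48.02
tcp_pos: [0.3988, -0.141, 0.0541]
tcp_rot: [0.653, 0.655, -0.271, 0.268]
ft_force: [0.3, -0.5, -0.0]
gripper_width: 0.725
grasp_force: 30.0
```

Request:
{"op": "arm_command", "data": {
  "series": [
    [[0.001,0,0.001],[0,0,0]],
    [[0.0005,0,0.0005],[0,0,0]]
  ]
}}

```text
clock: 48.28
tcp_pos: [0.3984, -0.1413, 0.0531]
tcp_rot: [0.654, 0.654, -0.27, 0.268]
ft_force: [0.5, -0.1, -1.5]
gripper_width: 0.727
grasp_force: 30.0
```

Request:
{"op": "arm_command", "data": {
  "series": [
    [[0.0005,0,0.0005],[0,0,0]],
    [[0,0,0],[0,0,0]]
  ]
}}

```text
clock: 48.52
tcp_pos: [0.398, -0.1415, 0.0521]
tcp_rot: [0.654, 0.654, -0.27, 0.268]
ft_force: [0.6, 0.6, -0.5]
gripper_width: 0.727
grasp_force: 30.0
```

Request:
{"op": "arm_command", "data": {
  "series": [
    [[0.0007,0,0.0007],[0,0,0]],
    [[0,0,0],[0,0,0]]
  ]
}}

```text
clock: 48.78
tcp_pos: [0.398, -0.1417, 0.0518]
tcp_rot: [0.654, 0.654, -0.271, 0.268]
ft_force: [-1.6, 5.5, 12.7]
gripper_width: 0.727
grasp_force: 30.0
```

Request:
{"op": "arm_command", "data": {
  "series": [
    [[0,0,0],[0,0,0]],
    [[0,0,0],[0,0,0]],
    [[0,0,0],[0,0,0]],
    [[0,0,-0.045],[0,0,0]],
    [[0,0,-0.045],[0,0,0]]
  ],
  "fingers": 1.0
}}

```text
clock: 49.4
tcp_pos: [0.3975, -0.078, 0.1156]
tcp_rot: [0.654, 0.654, -0.271, 0.267]
ft_force: [0.6, 0.6, -0.2]
gripper_width: 0.999
grasp_force: 0.0
```

Request:
{"op": "arm_command", "data": {
  "series": [
    [[0.0135,0,0.002],[0,-0.134,0]],
    [[0.0135,0,0],[0,-0.134,0]],
    [[0.0135,0,-0.002],[0,-0.134,0]],
    [[0.013,0,-0.0035],[0,-0.134,0]],
    [[0,0,0],[0,0,0]]
  ]
}}

```text
clock: 50.02
tcp_pos: [0.3974, -0.045, 0.0692]
tcp_rot: [0.555, 0.561, -0.436, 0.432]
ft_force: [0.1, -0.5, 1.2]
gripper_width: 1.0
grasp_force: 0.0
```

Run:
```python
from h import *
o=st()
s=snap("top");c=cups(s);cups(s,"red")
R=pose(-90,14);T=np.array([.40,-.142,.047])+.011*R[:,2]
plan(T,R,n=4)
```

```text
50.02 [ 0.397 -0.045  0.069] [[-0.01, 1.0, 0.0], [0.25, 0.0, -0.97], [-0.97, -0.01, -0.25]] q [-1.06, 1.0, 0.41, 2.09, 0.62, 1.18, -1.22] w 1.0 f [0.1, -0.5, 1.2] 0.0
grey [ 0.549 -0.103  2.563] area 489 err 0.112
grey [ 0.449 -0.377 -1.029] area 563 err 0.136
grey [ 0.398 -0.141 -2.056] area 507 err 0.094
red [ 0.649 -0.069 -0.251] area 541 err 0.069
n 4 total w [-0.   -0.01  0.01]
[[-0.0002, 0.0006, 0.0276], [-0.0, -0.002, 0.002]]
```

Request:
{"op": "arm_command", "data": {
  "series": [
    [[0,0.0006,0.0276],[0,0,0]],
    [[0,0.0006,0.0276],[0,0,0]],
    [[0,0,0.0276],[0,0,0]],
    [[0,0,0.026],[0,0,0]],
    [[0,0,0],[0,0,0]]
  ]
}}

```text
clock: 50.7
tcp_pos: [0.3982, -0.1525, 0.0466]
tcp_rot: [0.561, 0.559, -0.433, 0.43]
ft_force: [0.5, 0.8, 0.1]
gripper_width: 1.0
grasp_force: 0.0
```

Request:
{"op": "arm_command", "data": {
  "series": [
    [[0,0,0],[0,0,0]],
    [[0,0,0],[0,0,0]],
    [[0,0,0],[0,0,0]],
    [[0,0,0],[0,0,0]]
  ],
  "fingers": 0.4
}}

```text
clock: 51.2
tcp_pos: [0.3993, -0.1501, 0.0447]
tcp_rot: [0.559, 0.56, -0.434, 0.432]
ft_force: [0.6, 1.9, 1.9]
gripper_width: 0.73
grasp_force: 30.0
```

Run:
```python
from h import *
o=st();p=np.array(o["tcp_pos"]);q=np.array(o["qpos"]);R0=Ro.from_quat(o["tcp_rot"]).as_matrix()
f=plan(p+[0,0,.11],R0,n=4)
f=plan((.425,-.285,.16),pose(-90,8),frm=f,n=4)
```

```text
51.2 [ 0.399 -0.15   0.045] [[-0.0, 1.0, -0.0], [0.25, 0.0, -0.97], [-0.97, -0.0, -0.25]] q [-0.95, 1.08, 0.48, 2.2, 0.77, 0.96, -1.32] w 0.73 f [0.6, 1.9, 1.9] 30.0
n 4 total w [0. 0. 0.]
[[-0.0266, -0.0001, -0.0069], [0.0, 0.0, 0.0]]
n 4 total w [-0.   -0.11  0.  ]
[[-0.0098, 0.0064, 0.0323], [-0.0, -0.029, 0.001]]
[[-0.0089, 0.0064, 0.0326], [-0.0, -0.029, 0.001]]
[[-0.0079, 0.0064, 0.0328], [-0.0, -0.029, 0.001]]
[[-0.007, 0.0064, 0.033], [-0.0, -0.029, 0.001]]
```

Request:
{"op": "arm_command", "data": {
  "series": [
    [[-0.0266,0,-0.007],[0,0,0]],
    [[-0.0266,0,-0.007],[0,0,0]],
    [[-0.0266,0,-0.007],[0,0,0]],
    [[-0.0266,0,-0.007],[0,0,0]],
    [[-0.0098,0.0064,0.0323],[0,-0.029,0]]
  ]
}}

```text
clock: 51.82
tcp_pos: [0.4073, -0.1824, 0.1562]
tcp_rot: [0.553, 0.555, -0.439, 0.44]
ft_force: [1.2, 0.3, -0.5]
gripper_width: 0.729
grasp_force: 30.0
```

Request:
{"op": "arm_command", "data": {
  "series": [
    [[-0.009,0.0064,0.0326],[0,-0.029,0]],
    [[-0.008,0.0064,0.033],[0,-0.029,0]],
    [[-0.007,0.0064,0.033],[0,-0.029,0]],
    [[0,0,0],[0,0,-0.1745]],
    [[0,0,0],[0,0,-0.1745]]
  ]
}}

```text
clock: 52.45
tcp_pos: [0.4247, -0.2857, 0.1599]
tcp_rot: [0.43, 0.619, -0.54, 0.374]
ft_force: [-0.1, 0.1, -0.5]
gripper_width: 0.732
grasp_force: 30.0
```

Request:
{"op": "arm_command", "data": {
  "series": [
    [[0,0,0],[0,0,-0.1745]],
    [[0,0,0],[0,0,-0.1745]],
    [[0,0,0],[0,0,-0.1745]],
    [[0,0,0],[0,0,-0.1745]],
    [[0,0,0],[0,0,-0.1745]]
  ]
}}

```text
clock: 53.08
tcp_pos: [0.425, -0.2851, 0.1598]
tcp_rot: [0.128, 0.743, -0.647, 0.111]
ft_force: [0.5, -0.4, -0.8]
gripper_width: 0.726
grasp_force: 30.0
```

Request:
{"op": "arm_command", "data": {
  "series": [
    [[0,0,0],[0,0,-0.1745]],
    [[0,0,0],[0,0,-0.1745]],
    [[0,0,0],[0,0,-0.1745]],
    [[0,0,0],[0,0,-0.1745]],
    [[0,0,0],[0,0,-0.1745]]
  ]
}}

```text
clock: 53.7
tcp_pos: [0.4249, -0.2852, 0.1599]
tcp_rot: [-0.198, 0.728, -0.633, -0.173]
ft_force: [-1.0, 0.2, -0.4]
gripper_width: 0.724
grasp_force: 30.0
```

Request:
{"op": "arm_command", "data": {
  "series": [
    [[0,0,0],[0,0,-0.1745]],
    [[0,0,0],[0,0,-0.1745]],
    [[0,0,0],[0,0,-0.1745]],
    [[0,0,0],[0,0,-0.1745]],
    [[0,0,0],[0,0,-0.1745]]
  ]
}}

```text
clock: 54.32
tcp_pos: [0.4249, -0.2852, 0.1598]
tcp_rot: [-0.487, 0.576, -0.501, -0.425]
ft_force: [0.2, 0.3, -1.2]
gripper_width: 0.728
grasp_force: 30.0
```

Request:
{"op": "arm_command", "data": {
  "series": [
    [[0,0,0],[0,0,-0.1745]],
    [[0,0,0],[0,0,0]],
    [[0,0,0],[0,0,0]]
  ]
}}

```text
clock: 54.7
tcp_pos: [0.4249, -0.2853, 0.16]
tcp_rot: [-0.533, 0.534, -0.464, -0.464]
ft_force: [1.0, -0.5, -0.9]
gripper_width: 0.732
grasp_force: 30.0
```

Run:
```python
from h import *
o=st()
R=pose(-90,8,180)
f=plan((.425,-.285,.052),R,n=4)
```

```text
54.7 [ 0.425 -0.285  0.16 ] [[-0.0, -1.0, -0.0], [-0.14, 0.0, -0.99], [0.99, -0.0, -0.14]] q [-0.55, 0.84, 0.35, 2.26, 1.22, 1.21, 1.72] w 0.732 f [1.0, -0.5, -0.9] 30.0
n 4 total w [ 0. -0. -0.]
[[-0.0268, -0.0, 0.0036], [0.0, -0.0, -0.0]]
```

Request:
{"op": "arm_command", "data": {
  "series": [
    [[-0.0268,0,0.0036],[0,0,0]],
    [[-0.0268,0,0.0036],[0,0,0]],
    [[-0.0268,0,0.0036],[0,0,0]],
    [[-0.0268,0,0.0036],[0,0,0]],
    [[-0.002,0,0],[0,0,0]]
  ]
}}

```text
clock: 55.32
tcp_pos: [0.4244, -0.2846, 0.049]
tcp_rot: [0.534, -0.532, 0.464, 0.466]
ft_force: [-0.0, 0.1, -1.2]
gripper_width: 0.726
grasp_force: 30.0
```

Request:
{"op": "arm_command", "data": {
  "series": [
    [[-0.002,0,0],[0,0,0]],
    [[0,0,0],[0,0,0]]
  ]
}}

```text
clock: 55.58
tcp_pos: [0.4248, -0.2843, 0.0488]
tcp_rot: [0.533, -0.533, 0.464, 0.465]
ft_force: [-0.0, 0.7, -0.1]
gripper_width: 0.728
grasp_force: 30.0
```

Request:
{"op": "arm_command", "data": {
  "series": [
    [[-0.001,0,0],[0,0,0]],
    [[0,0,0],[0,0,0]]
  ]
}}

```text
clock: 55.82
tcp_pos: [0.4248, -0.2841, 0.0475]
tcp_rot: [0.534, -0.533, 0.464, 0.465]
ft_force: [-0.1, 1.4, 1.1]
gripper_width: 0.728
grasp_force: 30.0
```

Request:
{"op": "arm_command", "data": {
  "series": [
    [[0,0,0],[0,0,0]],
    [[0,0,0],[0,0,0]],
    [[0,0,0],[0,0,0]],
    [[0,0,0],[0,0,0]],
    [[0,0,0],[0,0,0]]
  ],
  "fingers": 0.95
}}

```text
clock: 56.45
tcp_pos: [0.4246, -0.2842, 0.047]
tcp_rot: [0.534, -0.533, 0.463, 0.465]
ft_force: [0.2, -0.4, -0.1]
gripper_width: 0.952
grasp_force: 0.0
```

Request:
{"op": "arm_command", "data": {
  "series": [
    [[0,0,-0.03],[0,0,0]],
    [[0,0,-0.04],[0,0,0]],
    [[0.02,0,-0.04],[0,0,0]],
    [[0.04,0,-0.01],[0,0,0]],
    [[0.05,0,0],[0,0,0]]
  ]
}}

```text
clock: 57.08
tcp_pos: [0.4256, -0.1793, 0.1731]
tcp_rot: [0.535, -0.532, 0.464, 0.465]
ft_force: [-0.3, 0.1, 0.5]
gripper_width: 0.954
grasp_force: 0.0
```

Run:
```python
from h import *
o=st();q=np.array(o["qpos"])
s=snap("top");cups(s);cups(s,"red")
f=plan((.44,-.12,.25),pose(-75,20,90));f=plan((.46,-.10,.22),pose(-30,40),frm=f)
R=pose(2.5,45);T=np.array([.549,-.103,.055])+.011*R[:,2];S=T-.09*R[:,2]
for p,RR in((f[0],f[1]),(S,R),(T,R)):
    e,q=ik(p,RR,q);print(round(e,4),q.round(2))
```

```text
57.08 [ 0.426 -0.179  0.173] [[0.0, -1.0, 0.0], [-0.14, -0.0, -0.99], [0.99, 0.0, -0.14]] q [-0.67, 0.79, 0.23, 2.2, 1.01, 1.37, 1.8] w 0.954 f [-0.3, 0.1, 0.5] 0.0
grey [ 0.546 -0.103  2.026] area 591 err 0.397
grey [ 0.448 -0.379 -0.801] area 568 err 0.105
grey [ 0.426 -0.261  3.162] area 485 err 0.138
red [ 0.649 -0.069 -0.17 ] area 540 err 0.07
n 10 total w [ 0.03 -0.36  1.49]
[[0.0062, -0.0015, -0.0071], [0.003, -0.036, 0.149]]
[[0.0057, -0.0024, -0.0073], [0.003, -0.036, 0.149]]
[[0.005, -0.0032, -0.0075], [0.003, -0.036, 0.149]]
[[0.0042, -0.0039, -0.0076], [0.003, -0.036, 0.149]]
[[0.0033, -0.0045, -0.0077], [0.003, -0.036, 0.149]]
[[0.0023, -0.005, -0.0078], [0.003, -0.036, 0.149]]
[[0.0012, -0.0052, -0.0079], [0.003, -0.036, 0.149]]
[[0.0001, -0.0054, -0.0079], [0.003, -0.036, 0.149]]
[[-0.001, -0.0053, -0.0078], [0.003, -0.036, 0.149]]
[[-0.002, -0.0051, -0.0078], [0.003, -0.036, 0.149]]
n 8 total w [-0.75 -0.26  1.1 ]
[[-0.0031, 0.0041, -0.0004], [-0.094, -0.033, 0.137]]
[[-0.0025, 0.0045, 0.0001], [-0.094, -0.033, 0.137]]
[[-0.0018, 0.0048, 0.0006], [-0.094, -0.033, 0.137]]
[[-0.0011, 0.0049, 0.0011], [-0.094, -0.033, 0.137]]
[[-0.0004, 0.0049, 0.0016], [-0.094, -0.033, 0.137]]
[[0.0003, 0.0047, 0.0021], [-0.094, -0.033, 0.137]]
[[0.001, 0.0044, 0.0025], [-0.094, -0.033, 0.137]]
[[0.0017, 0.004, 0.0028], [-0.094, -0.033, 0.137]]
0.0171 [ 1.19 -0.   -1.45  2.52  1.68  0.57 -0.71]
0.0208 [ 1.42  0.79 -1.45  2.52  2.22  0.63 -0.12]
0.0 [ 1.21  1.02 -1.29  2.43  2.38  0.82 -0.13]
```

Run:
```python
from h import *
o=arm.observe();q=np.array(o["qpos"])
f=plan((.46,-.10,.25),pose(-88,30,90),n=9);R=pose(-88,75)
T=np.array([.549,-.103,.05])+.011*R[:,2];S=T+[0,0,.12]
f=plan(S,R,frm=f,n=10)
for p in(S,T):
    e,q=ik(p,R,q);print(round(e,4),q.round(2))
```

```text
n 9 total w [-0.28 -0.33  1.54]
[[0.0066, -0.0039, -0.0101], [-0.031, -0.037, 0.171]]
[[0.0055, -0.0046, -0.0104], [-0.031, -0.037, 0.171]]
[[0.0043, -0.0051, -0.0108], [-0.031, -0.037, 0.171]]
[[0.003, -0.0054, -0.011], [-0.031, -0.037, 0.171]]
[[0.0016, -0.0055, -0.0113], [-0.031, -0.037, 0.171]]
[[0.0003, -0.0053, -0.0115], [-0.031, -0.037, 0.171]]
[[-0.001, -0.0049, -0.0116], [-0.031, -0.037, 0.171]]
[[-0.0022, -0.0042, -0.0117], [-0.031, -0.037, 0.171]]
[[-0.0033, -0.0034, -0.0117], [-0.031, -0.037, 0.171]]
n 10 total w [-0.61  0.61  1.48]
[[-0.0089, 0.0074, 0.0053], [-0.061, 0.061, 0.148]]
[[-0.008, 0.0083, 0.0053], [-0.061, 0.061, 0.148]]
[[-0.0071, 0.0091, 0.0053], [-0.061, 0.061, 0.148]]
[[-0.006, 0.0098, 0.0055], [-0.061, 0.061, 0.148]]
[[-0.0049, 0.0102, 0.0058], [-0.061, 0.061, 0.148]]
[[-0.0037, 0.0105, 0.0062], [-0.061, 0.061, 0.148]]
[[-0.0025, 0.0106, 0.0066], [-0.061, 0.061, 0.148]]
[[-0.0014, 0.0104, 0.0072], [-0.061, 0.061, 0.148]]
[[-0.0003, 0.0101, 0.0077], [-0.061, 0.061, 0.148]]
[[0.0006, 0.0096, 0.0084], [-0.061, 0.061, 0.148]]
0.0 [-0.63  0.45  0.75  1.91 -0.05  0.86  0.13]
0.0 [-0.52  0.62  0.63  1.99 -0.15  0.62  0.16]
```

Request:
{"op": "arm_command", "data": {
  "series": [
    [[0.0066,-0.004,-0.01],[-0.031,-0.037,0.171]],
    [[0.0055,-0.0046,-0.0104],[-0.031,-0.037,0.171]],
    [[0.0043,-0.005,-0.011],[-0.031,-0.037,0.171]],
    [[0.003,-0.0054,-0.011],[-0.031,-0.037,0.171]],
    [[0.0016,-0.0055,-0.0113],[-0.031,-0.037,0.171]]
  ]
}}

```text
clock: 57.75
tcp_pos: [0.4446, -0.1349, 0.2123]
tcp_rot: [-0.266, 0.779, -0.523, -0.219]
ft_force: [0.5, 1.2, -0.5]
gripper_width: 0.947
grasp_force: 0.0
```

Request:
{"op": "arm_command", "data": {
  "series": [
    [[0,-0.005,-0.0115],[-0.031,-0.037,0.171]],
    [[-0.001,-0.005,-0.0116],[-0.031,-0.037,0.171]],
    [[-0.002,-0.004,-0.0117],[-0.031,-0.037,0.171]],
    [[-0.003,-0.0034,-0.0117],[-0.031,-0.037,0.171]]
  ]
}}

```text
clock: 58.25
tcp_pos: [0.4598, -0.0988, 0.2437]
tcp_rot: [-0.013, 0.867, -0.497, 0.01]
ft_force: [-0.0, -0.5, 0.7]
gripper_width: 0.952
grasp_force: 0.0
```

Request:
{"op": "arm_command", "data": {
  "series": [
    [[-0.009,0.0074,0.0053],[-0.061,0.061,0.148]],
    [[-0.008,0.0083,0.0053],[-0.061,0.061,0.148]],
    [[-0.007,0.009,0.0053],[-0.061,0.061,0.148]],
    [[-0.006,0.0098,0.0055],[-0.061,0.061,0.148]],
    [[-0.005,0.01,0.0058],[-0.061,0.061,0.148]]
  ]
}}

```text
clock: 58.88
tcp_pos: [0.5045, -0.1019, 0.1979]
tcp_rot: [0.372, 0.868, -0.323, 0.055]
ft_force: [0.3, 0.1, -0.1]
gripper_width: 0.953
grasp_force: 0.0
```

Request:
{"op": "arm_command", "data": {
  "series": [
    [[-0.0037,0.0105,0.0062],[-0.061,0.061,0.148]],
    [[-0.0025,0.0106,0.0066],[-0.061,0.061,0.148]],
    [[-0.0014,0.0104,0.007],[-0.061,0.061,0.148]],
    [[0,0.01,0.0077],[-0.061,0.061,0.148]],
    [[0.0006,0.0096,0.0084],[-0.061,0.061,0.148]]
  ]
}}

```text
clock: 59.5
tcp_pos: [0.5487, -0.1046, 0.1526]
tcp_rot: [0.69, 0.712, -0.09, 0.093]
ft_force: [-0.0, -0.3, -0.4]
gripper_width: 0.948
grasp_force: 0.0
```

Request:
{"op": "arm_command", "data": {
  "series": [
    [[0,0,0],[0,0,0]],
    [[0,0,0],[0,0,0]]
  ],
  "fingers": 0.92
}}

```text
clock: 59.75
tcp_pos: [0.5484, -0.1038, 0.153]
tcp_rot: [0.686, 0.715, -0.093, 0.092]
ft_force: [0.3, -0.4, 0.3]
gripper_width: 0.92
grasp_force: 0.0
```

Run:
```python
from h import *
o=st();R=pose(-88,75)
T=np.array([.549,-.103,.05])+.011*R[:,2]
f=plan(T+[0,0,.06],R,n=4);plan(T,R,frm=f,n=3)
```

```text
59.75 [ 0.548 -0.104  0.153] [[-0.04, 1.0, 0.01], [0.96, 0.04, -0.26], [-0.26, -0.01, -0.97]] q [-0.51, 0.42, 0.58, 1.92, 0.05, 0.86, 0.04] w 0.92 f [0.3, -0.4, 0.3] 0.0
n 4 total w [-0.    0.    0.01]
[[0.003, 0.0002, 0.0131], [-0.001, 0.0, 0.002]]
n 3 total w [0. 0. 0.]
[[0.0052, 0.0, 0.0193], [0.0, 0.0, 0.0]]
```

Request:
{"op": "arm_command", "data": {
  "series": [
    [[0.003,0,0.013],[0,0,0]],
    [[0.003,0,0.013],[0,0,0]],
    [[0.003,0,0.013],[0,0,0]],
    [[0.003,0,0.013],[0,0,0]],
    [[0.004,0,0.016],[0,0,0]]
  ]
}}

```text
clock: 60.38
tcp_pos: [0.5486, -0.1064, 0.0822]
tcp_rot: [0.688, 0.714, -0.092, 0.093]
ft_force: [-0.6, 0.4, 0.3]
gripper_width: 0.923
grasp_force: 0.0
```

Request:
{"op": "arm_command", "data": {
  "series": [
    [[0.004,0,0.016],[0,0,0]],
    [[0.004,0,0.016],[0,0,0]],
    [[0.002,0,0.006],[0,0,0]],
    [[0,0,0],[0,0,0]]
  ]
}}

```text
clock: 60.88
tcp_pos: [0.5482, -0.1066, 0.0435]
tcp_rot: [0.688, 0.714, -0.092, 0.093]
ft_force: [-0.1, -0.5, -0.0]
gripper_width: 0.92
grasp_force: 0.0
```

Request:
{"op": "arm_command", "data": {
  "series": [
    [[0,0,0],[0,0,0]],
    [[0,0,0],[0,0,0]],
    [[0,0,0],[0,0,0]],
    [[0,0,0],[0,0,0]]
  ],
  "fingers": 0.4
}}

```text
clock: 61.38
tcp_pos: [0.5486, -0.1065, 0.0442]
tcp_rot: [0.688, 0.714, -0.091, 0.093]
ft_force: [-0.3, 0.8, 0.8]
gripper_width: 0.503
grasp_force: 0.3
```

Run:
```python
from h import *
o=st();p=np.array(o["tcp_pos"]);R0=Ro.from_quat(o["tcp_rot"]).as_matrix();R=pose(-90,60)
f=plan(p+[0,0,.11],R0,n=3);f=plan((.40,-.142,.16),R,frm=f,n=5)
```

```text
61.38 [ 0.549 -0.106  0.044] [[-0.04, 1.0, 0.01], [0.97, 0.04, -0.26], [-0.26, -0.0, -0.97]] q [-0.45, 0.58, 0.52, 1.99, -0.02, 0.63, 0.05] w 0.503 f [-0.3, 0.8, 0.8] 0.3
n 3 total w [0. 0. 0.]
[[-0.0095, -0.0001, -0.0354], [0.0, 0.0, 0.0]]
n 5 total w [ 0.01 -0.26  0.04]
[[-0.0061, -0.03, 0.0005], [0.002, -0.052, 0.007]]
[[-0.0062, -0.0299, 0.0009], [0.002, -0.052, 0.007]]
[[-0.0064, -0.0299, 0.0013], [0.002, -0.052, 0.007]]
[[-0.0065, -0.0298, 0.0017], [0.002, -0.052, 0.007]]
[[-0.0066, -0.0298, 0.0021], [0.002, -0.052, 0.007]]
```

The fingers closed on nothing, so the cup may have been knocked aside. Look.

Run:
```python
from h import *
s=snap("top","pics/t3.png");cups(s);cups(s,"red")
s2=snap("scene")
a=cv2.resize(s["frame"][130:290,250:470,::-1],(560,407));b=cv2.resize(s2["frame"][130:330,120:360,::-1],(240*2,400))
c=np.zeros((407,1040,3),np.uint8);c[:,:560]=a;c[:400,560:]=b;cv2.imwrite("pics/c8.png",cv2.resize(c,(800,313)))
```

```text
grey [ 0.468 -0.094 44.316] area 705 err 0.835
grey [ 0.448 -0.377 -0.906] area 551 err 0.127
grey [ 0.425 -0.261  0.579] area 350 err 0.353
```

View pics/c8.png

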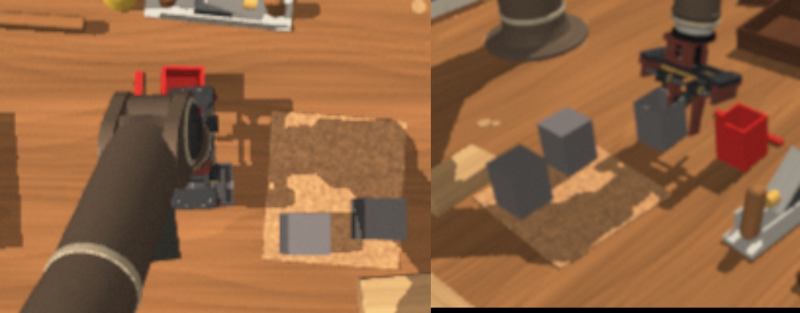

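Both mat cups are mouth-down. The remaining grey cup has moved toward the robot, to crop (230,190). I'll lift straight up and re-measure.

Request:
{"op": "arm_command", "data": {
  "series": [
    [[-0.009,0,-0.034],[0,0,0]],
    [[-0.009,0,-0.034],[0,0,0]],
    [[-0.009,0,-0.034],[0,0,0]],
    [[0.0,-0.02,-0.05],[0,0,0]],
    [[-0.05,0.02,-0.02],[0,0,0]]
  ]
}}

```text
clock: 62.1
tcp_pos: [0.5502, -0.1316, 0.2315]
tcp_rot: [0.685, 0.717, -0.09, 0.092]
ft_force: [1.8, -0.9, -0.4]
gripper_width: 0.399
grasp_force: 0.0
```

Request:
{"op": "arm_command", "data": {
  "series": [
    [[0.05,0,0],[0,0,0]],
    [[0.05,0,0],[0,0,0]],
    [[0.05,0,0],[0,0,0]],
    [[0.05,0,0],[0,0,0]],
    [[0,0,0],[0,0,0]]
  ],
  "fingers": 0.92
}}

```text
clock: 62.72
tcp_pos: [0.5422, 0.0613, 0.1769]
tcp_rot: [0.685, 0.717, -0.092, 0.092]
ft_force: [0.1, -1.2, 0.8]
gripper_width: 0.903
grasp_force: 0.0
```

Run:
```python
from h import *
st()
s=snap("top","pics/t4.png");cups(s);cups(s,"red")
```

```text
62.73 [0.542 0.061 0.177] [[-0.04, 1.0, 0.01], [0.97, 0.04, -0.26], [-0.26, -0.01, -0.97]] q [-0.78, 0.4, 0.55, 1.86, 0.06, 1.0, -0.25] w 0.903 f [0.1, -1.2, 0.8] 0.0
grey [  0.641   0.111 -20.06 ] area 369 err 0.472
grey [ 0.5   -0.112  1.991] area 477 err 0.146
grey [  0.484   0.101 -10.084] area 399 err 0.26
grey [ 0.449 -0.379 -0.925] area 581 err 0.091
grey [ 0.42  -0.019  2.546] area 745 err 0.336
grey [ 0.425 -0.261 -0.854] area 521 err 0.142
red [ 0.647 -0.068 -2.355] area 532 err 0.079
```

The cup is now at (0.500, -0.112), which allows a direct low grasp.

Run:
```python
from h import *
o=arm.observe();q=np.array(o["qpos"]);R=pose(-88,16)
T=np.array([.50,-.112,.049])+.011*R[:,2];S=T-.11*R[:,2]
f=plan(S+[0,0,.05],R,n=7);f=plan(S,R,frm=f,n=2);plan(T,R,frm=f,n=4);print(S,T)
for p in(S+[0,0,.05],S,T):
    e,q=ik(p,R,q);print(round(e,4),q.round(2))
```

```text
n 7 total w [ 0.   -1.03  0.01]
[[-0.0082, -0.0069, 0.0098], [0.0, -0.147, 0.001]]
[[-0.0067, -0.0069, 0.0109], [0.0, -0.147, 0.001]]
[[-0.005, -0.0069, 0.0118], [0.0, -0.147, 0.001]]
[[-0.0032, -0.0069, 0.0124], [0.0, -0.147, 0.001]]
[[-0.0014, -0.0069, 0.0127], [0.0, -0.147, 0.001]]
[[0.0005, -0.0069, 0.0128], [0.0, -0.147, 0.001]]
[[0.0023, -0.0069, 0.0126], [0.0, -0.147, 0.001]]
n 2 total w [0. 0. 0.]
[[0.024, 0.0, 0.0069], [0.0, 0.0, 0.0]]
n 4 total w [0. 0. 0.]
[[0.0, -0.0, 0.0275], [0.0, 0.0, 0.0]]
[ 0.49667879 -0.01689306  0.0762881 ] [ 0.50036902 -0.12256744  0.04596799]
0.0 [-1.22  1.06  0.8   1.92  0.45  1.13 -0.8 ]
0.0 [-1.2   1.14  0.75  1.9   0.42  1.08 -0.84]
0.0 [-1.09  1.22  0.79  2.    0.49  0.85 -0.89]
```

Request:
{"op": "arm_command", "data": {
  "series": [
    [[-0.008,-0.007,0.01],[0,-0.147,0]],
    [[-0.0067,-0.007,0.011],[0,-0.147,0]],
    [[-0.005,-0.007,0.012],[0,-0.147,0]],
    [[-0.003,-0.007,0.0125],[0,-0.147,0]],
    [[-0.0014,-0.007,0.0127],[0,-0.147,0]]
  ],
  "fingers": 1.0
}}

```text
clock: 63.4
tcp_pos: [0.5102, 0.0022, 0.1417]
tcp_rot: [0.609, 0.632, -0.333, 0.345]
ft_force: [0.5, 0.4, 0.2]
gripper_width: 1.001
grasp_force: 0.0
```

Request:
{"op": "arm_command", "data": {
  "series": [
    [[0.0005,-0.007,0.0128],[0,-0.147,0]],
    [[0.0023,-0.007,0.0126],[0,-0.147,0]],
    [[0.024,0,0.007],[0,0,0]],
    [[0.024,0,0.007],[0,0,0]],
    [[0,0,0],[0,0,0]]
  ]
}}

```text
clock: 64.03
tcp_pos: [0.4962, -0.0196, 0.0759]
tcp_rot: [0.553, 0.576, -0.419, 0.432]
ft_force: [-1.2, -0.9, 0.2]
gripper_width: 0.998
grasp_force: 0.0
```

Run:
```python
from h import *
o=st()
s=snap("top","pics/t5.png");cups(s)
R=pose(-88,16);T=np.array([.50,-.112,.049])+.011*R[:,2];plan(T,R,n=4)
```

```text
64.03 [ 0.496 -0.02   0.076] [[-0.01, 1.0, 0.03], [0.27, 0.04, -0.96], [-0.96, -0.0, -0.28]] q [-1.15, 1.1, 0.69, 1.91, 0.48, 1.11, -0.9] w 0.998 f [-1.2, -0.9, 0.2] 0.0
grey [ 0.5   -0.111  1.842] area 481 err 0.143
grey [ 0.449 -0.377 -1.029] area 563 err 0.136
grey [ 0.424 -0.26  -3.366] area 540 err 0.122
n 4 total w [0. 0. 0.]
[[0.0003, 0.0001, 0.0269], [0.0, 0.0, 0.001]]
```

Request:
{"op": "arm_command", "data": {
  "series": [
    [[0,0,0.027],[0,0,0]],
    [[0,0,0.027],[0,0,0]],
    [[0,0,0.027],[0,0,0]],
    [[0,0,0.026],[0,0,0]],
    [[0,0,0],[0,0,0]]
  ]
}}

```text
clock: 64.7
tcp_pos: [0.4995, -0.1234, 0.0484]
tcp_rot: [0.555, 0.575, -0.419, 0.432]
ft_force: [0.2, 0.5, 0.0]
gripper_width: 1.001
grasp_force: 0.0
```

Request:
{"op": "arm_command", "data": {
  "series": [
    [[0,0,0],[0,0,0]],
    [[0,0,0],[0,0,0]],
    [[0,0,0],[0,0,0]],
    [[0,0,0],[0,0,0]],
    [[0,0,0],[0,0,0]]
  ],
  "fingers": 0.4
}}

```text
clock: 65.32
tcp_pos: [0.5003, -0.121, 0.0468]
tcp_rot: [0.554, 0.576, -0.418, 0.432]
ft_force: [0.9, 1.1, 2.1]
gripper_width: 0.729
grasp_force: 30.0
```

Run:
```python
from h import *
o=st();p=np.array(o["tcp_pos"]);q=np.array(o["qpos"]);R0=Ro.from_quat(o["tcp_rot"]).as_matrix()
f=plan(p+[0,0,.12],R0,n=4)
f=plan((.545,-.283,.16),pose(-90,8),frm=f,n=4)
for p,R in((f[0],f[1]),(f[0],pose(-90,8,90)),(f[0],pose(-90,8,180)),((.545,-.283,.047),pose(-90,8,180))):
    e,q=ik(np.array(p),R,q);print(round(e,4),q.round(2))
```

```text
65.33 [ 0.5   -0.121  0.047] [[-0.01, 1.0, 0.04], [0.28, 0.04, -0.96], [-0.96, -0.0, -0.28]] q [-1.05, 1.18, 0.73, 2.01, 0.57, 0.89, -0.96] w 0.729 f [0.9, 1.1, 2.1] 30.0
n 4 total w [0. 0. 0.]
[[-0.0288, -0.0001, -0.0083], [0.0, 0.0, 0.0]]
n 4 total w [ 0.04 -0.14  0.01]
[[-0.0097, 0.0096, 0.0398], [0.009, -0.035, 0.003]]
[[-0.0083, 0.01, 0.04], [0.009, -0.035, 0.003]]
[[-0.0068, 0.0104, 0.0402], [0.009, -0.035, 0.003]]
[[-0.0054, 0.0108, 0.0403], [0.009, -0.035, 0.003]]
0.0 [-0.87  1.18  0.95  2.    0.79  0.79 -0.9 ]
0.0 [-0.73  1.03  0.72  2.    1.01  0.98  0.5 ]
0.0 [-0.6   0.94  0.53  1.99  1.12  1.13  1.99]
0.0 [-0.57  1.16  0.47  1.92  1.09  1.08  1.85]
```

Request:
{"op": "arm_command", "data": {
  "series": [
    [[-0.0288,0,-0.0083],[0,0,0]],
    [[-0.0288,0,-0.0083],[0,0,0]],
    [[-0.0288,0,-0.0083],[0,0,0]],
    [[-0.0288,0,-0.0083],[0,0,0]],
    [[-0.0097,0.0096,0.04],[0.009,-0.035,0.003]]
  ]
}}

```text
clock: 65.95
tcp_pos: [0.5133, -0.1598, 0.1654]
tcp_rot: [0.549, 0.567, -0.427, 0.441]
ft_force: [0.7, 0.2, -1.5]
gripper_width: 0.728
grasp_force: 30.0
```

Request:
{"op": "arm_command", "data": {
  "series": [
    [[-0.0083,0.01,0.04],[0.009,-0.035,0.003]],
    [[-0.0068,0.0104,0.04],[0.009,-0.035,0.003]],
    [[-0.0054,0.011,0.04],[0.009,-0.035,0.003]],
    [[0,0,0],[0,0,-0.1745]],
    [[0,0,0],[0,0,-0.1745]]
  ]
}}

```text
clock: 66.58
tcp_pos: [0.5445, -0.2839, 0.1591]
tcp_rot: [0.432, 0.619, -0.539, 0.374]
ft_force: [0.0, 0.0, -1.2]
gripper_width: 0.73
grasp_force: 30.0
```

Request:
{"op": "arm_command", "data": {
  "series": [
    [[0,0,0],[0,0,-0.1745]],
    [[0,0,0],[0,0,-0.1745]],
    [[0,0,0],[0,0,-0.1745]],
    [[0,0,0],[0,0,-0.1745]],
    [[0,0,0],[0,0,-0.1745]]
  ]
}}

```text
clock: 67.2
tcp_pos: [0.5448, -0.2831, 0.1592]
tcp_rot: [0.129, 0.744, -0.646, 0.112]
ft_force: [0.8, 0.4, -1.0]
gripper_width: 0.726
grasp_force: 30.0
```

Request:
{"op": "arm_command", "data": {
  "series": [
    [[0,0,0],[0,0,-0.1745]],
    [[0,0,0],[0,0,-0.1745]],
    [[0,0,0],[0,0,-0.1745]],
    [[0,0,0],[0,0,-0.1745]],
    [[0,0,0],[0,0,-0.1745]]
  ]
}}

```text
clock: 67.82
tcp_pos: [0.5448, -0.2831, 0.1593]
tcp_rot: [-0.197, 0.729, -0.633, -0.171]
ft_force: [-0.1, 0.6, -1.1]
gripper_width: 0.73
grasp_force: 30.0
```

Request:
{"op": "arm_command", "data": {
  "series": [
    [[0,0,0],[0,0,-0.1745]],
    [[0,0,0],[0,0,-0.1745]],
    [[0,0,0],[0,0,-0.1745]],
    [[0,0,0],[0,0,-0.1745]],
    [[0,0,0],[0,0,-0.1745]]
  ]
}}

```text
clock: 68.45
tcp_pos: [0.5447, -0.2831, 0.1593]
tcp_rot: [-0.487, 0.577, -0.501, -0.423]
ft_force: [-0.8, 0.3, -0.7]
gripper_width: 0.724
grasp_force: 30.0
```

Request:
{"op": "arm_command", "data": {
  "series": [
    [[0,0,0],[0,0,-0.1745]],
    [[0,0,0],[0,0,0]],
    [[0,0,0],[0,0,0]]
  ]
}}

```text
clock: 68.82
tcp_pos: [0.5449, -0.2831, 0.1595]
tcp_rot: [-0.532, 0.535, -0.465, -0.463]
ft_force: [1.5, 0.2, -1.1]
gripper_width: 0.727
grasp_force: 30.0
```

Run:
```python
from h import *
o=st()
R=pose(-90,8,180)
f=plan((.545,-.283,.052),R,n=4)
s=snap("top");cups(s);cups(s,"red")
```

```text
68.83 [ 0.545 -0.283  0.159] [[-0.01, -1.0, -0.0], [-0.14, 0.0, -0.99], [0.99, -0.01, -0.14]] q [-0.54, 0.92, 0.45, 1.99, 1.16, 1.19, 1.96] w 0.727 f [1.5, 0.2, -1.1] 30.0
n 4 total w [ 0.    0.   -0.01]
[[-0.0266, 0.0001, 0.0037], [0.0, 0.0, -0.001]]
grey [ 0.557 -0.313  0.359] area 841 err 0.226
grey [ 0.416 -0.016  5.889] area 745 err 0.338
grey [ 0.425 -0.259  0.573] area 525 err 0.138
red [ 0.648 -0.069 -0.242] area 539 err 0.072
```

Request:
{"op": "arm_command", "data": {
  "series": [
    [[-0.0268,0,0.0036],[0,0,0]],
    [[-0.0268,0,0.0036],[0,0,0]],
    [[-0.0268,0,0.0036],[0,0,0]],
    [[-0.0268,0,0.0036],[0,0,0]],
    [[-0.002,0,0],[0,0,0]]
  ]
}}

```text
clock: 69.5
tcp_pos: [0.5449, -0.2819, 0.0481]
tcp_rot: [-0.534, 0.534, -0.464, -0.464]
ft_force: [0.4, 0.3, -1.6]
gripper_width: 0.725
grasp_force: 30.0
```

Request:
{"op": "arm_command", "data": {
  "series": [
    [[-0.002,0,0],[0,0,0]],
    [[0,0,0],[0,0,0]]
  ]
}}

```text
clock: 69.75
tcp_pos: [0.5456, -0.2818, 0.0485]
tcp_rot: [-0.533, 0.535, -0.465, -0.463]
ft_force: [-0.6, 0.5, -0.2]
gripper_width: 0.727
grasp_force: 30.0
```

Request:
{"op": "arm_command", "data": {
  "series": [
    [[-0.001,0,0],[0,0,0]],
    [[0,0,0],[0,0,0]]
  ]
}}

```text
clock: 70.0
tcp_pos: [0.5455, -0.2816, 0.047]
tcp_rot: [-0.533, 0.535, -0.464, -0.463]
ft_force: [0.4, -0.9, -1.5]
gripper_width: 0.725
grasp_force: 30.0
```

Request:
{"op": "arm_command", "data": {
  "series": [
    [[-0.0015,0,0],[0,0,0]],
    [[0,0,0],[0,0,0]]
  ]
}}

```text
clock: 70.25
tcp_pos: [0.5455, -0.2816, 0.0461]
tcp_rot: [-0.533, 0.534, -0.465, -0.464]
ft_force: [-0.7, 3.0, 5.7]
gripper_width: 0.725
grasp_force: 30.0
```

Request:
{"op": "arm_command", "data": {
  "series": [
    [[-0.0008,0,0],[0,0,0]],
    [[0,0,0],[0,0,0]]
  ]
}}

```text
clock: 70.5
tcp_pos: [0.5455, -0.2815, 0.0461]
tcp_rot: [-0.532, 0.534, -0.465, -0.464]
ft_force: [-0.9, 4.1, 8.1]
gripper_width: 0.733
grasp_force: 30.0
```

Request:
{"op": "arm_command", "data": {
  "series": [
    [[0,0,0],[0,0,0]],
    [[0,0,0],[0,0,0]],
    [[0,0,0],[0,0,0]],
    [[0,0,0],[0,0,0]],
    [[0,0,0],[0,0,0]]
  ],
  "fingers": 1.0
}}

```text
clock: 71.12
tcp_pos: [0.5453, -0.2814, 0.0442]
tcp_rot: [-0.533, 0.534, -0.464, -0.463]
ft_force: [-0.6, -0.2, 0.3]
gripper_width: 0.998
grasp_force: 0.0
```

Request:
{"op": "arm_command", "data": {
  "series": [
    [[0.01,0,-0.01],[0,0,0]],
    [[0.02,0,-0.012],[0,0,0]],
    [[0.03,0,-0.01],[0,0,0]],
    [[0.04,0,0],[0,0,0]],
    [[0.05,0,0],[0,0,0]]
  ]
}}

```text
clock: 71.75
tcp_pos: [0.5451, -0.2699, 0.1986]
tcp_rot: [0.534, -0.534, 0.464, 0.463]
ft_force: [1.0, 1.1, 0.8]
gripper_width: 0.997
grasp_force: 0.0
```

Run:
```python
from h import *
o=st();q=np.array(o["qpos"])
s=snap("top");cups(s);r=cups(s,"red")
f=plan((.55,-.14,.25),pose(-90,30,90),n=9);R=pose(-90,45)
T=np.array([.648,-.069,.057])+.011*R[:,2];S=T-.10*R[:,2]
f=plan(S+[0,0,.06],R,frm=f,n=9)
for p in(S+[0,0,.06],S,T):
    e,q=ik(p,R,q);print(round(e,4),q.round(2))
```

```text
71.75 [ 0.545 -0.27   0.199] [[-0.0, -1.0, 0.0], [-0.14, -0.0, -0.99], [0.99, -0.0, -0.14]] q [-0.57, 0.84, 0.45, 1.99, 1.15, 1.24, 2.03] w 0.997 f [1.0, 1.1, 0.8] 0.0
grey [  0.574  -0.188 -42.134] area 413 err 1.375
grey [ 0.545 -0.254 -4.986] area 627 err 0.253
grey [ 0.421 -0.019 -7.955] area 743 err 0.337
grey [ 0.425 -0.26  -0.773] area 525 err 0.14
red [ 0.649 -0.069 -0.251] area 541 err 0.069
n 9 total w [-0.3  -0.3   1.54]
[[0.0029, -0.0005, -0.0152], [-0.034, -0.034, 0.171]]
[[0.0023, -0.0005, -0.0153], [-0.034, -0.034, 0.171]]
[[0.0017, -0.0003, -0.0154], [-0.034, -0.034, 0.171]]
[[0.0012, -0.0, -0.0155], [-0.034, -0.034, 0.171]]
[[0.0007, 0.0003, -0.0155], [-0.034, -0.034, 0.171]]
[[0.0002, 0.0008, -0.0155], [-0.034, -0.034, 0.171]]
[[-0.0001, 0.0013, -0.0155], [-0.034, -0.034, 0.171]]
[[-0.0004, 0.0019, -0.0154], [-0.034, -0.034, 0.171]]
[[-0.0005, 0.0024, -0.0153], [-0.034, -0.034, 0.171]]
n 9 total w [-0.21  0.21  1.56]
[[-0.0109, 0.0142, -0.009], [-0.023, 0.023, 0.173]]
[[-0.0081, 0.016, -0.0089], [-0.023, 0.023, 0.173]]
[[-0.005, 0.0174, -0.0086], [-0.023, 0.023, 0.173]]
[[-0.0017, 0.0181, -0.0083], [-0.023, 0.023, 0.173]]
[[0.0017, 0.0183, -0.0079], [-0.023, 0.023, 0.173]]
[[0.005, 0.0179, -0.0074], [-0.023, 0.023, 0.173]]
[[0.0082, 0.0169, -0.0068], [-0.023, 0.023, 0.173]]
[[0.0112, 0.0154, -0.0063], [-0.023, 0.023, 0.173]]
[[0.0138, 0.0134, -0.0056], [-0.023, 0.023, 0.173]]
0.0 [-1.02  0.91  1.02  1.6   0.04  1.11 -0.19]
0.0 [-1.    0.99  0.98  1.62 -0.    1.03 -0.22]
0.0 [-0.9   1.06  0.93  1.7  -0.02  0.85 -0.21]
```

Request:
{"op": "arm_command", "data": {
  "series": [
    [[0.003,0,-0.015],[-0.034,-0.034,0.171]],
    [[0.0023,0,-0.0153],[-0.034,-0.034,0.171]],
    [[0.0017,0,-0.0154],[-0.034,-0.034,0.171]],
    [[0.001,0,-0.0155],[-0.034,-0.034,0.171]],
    [[0.0007,0,-0.0155],[-0.034,-0.034,0.171]]
  ]
}}

```text
clock: 72.42
tcp_pos: [0.5466, -0.1965, 0.2228]
tcp_rot: [-0.259, 0.781, -0.523, -0.225]
ft_force: [-0.6, -1.0, 0.2]
gripper_width: 1.001
grasp_force: 0.0
```

Request:
{"op": "arm_command", "data": {
  "series": [
    [[0,0.001,-0.0155],[-0.034,-0.034,0.171]],
    [[0,0.0013,-0.0155],[-0.034,-0.034,0.171]],
    [[0,0.002,-0.0154],[-0.034,-0.034,0.171]],
    [[0,0.0024,-0.0153],[-0.034,-0.034,0.171]],
    [[-0.011,0.014,-0.009],[-0.023,0.023,0.173]]
  ]
}}

```text
clock: 73.05
tcp_pos: [0.558, -0.1231, 0.2359]
tcp_rot: [0.08, 0.871, -0.484, 0.032]
ft_force: [-0.1, 0.3, 0.5]
gripper_width: 0.999
grasp_force: 0.0
```

Request:
{"op": "arm_command", "data": {
  "series": [
    [[-0.008,0.016,-0.009],[-0.023,0.023,0.173]],
    [[-0.005,0.0174,-0.0086],[-0.023,0.023,0.173]],
    [[-0.0017,0.018,-0.0083],[-0.023,0.023,0.173]],
    [[0.0017,0.0183,-0.008],[-0.023,0.023,0.173]],
    [[0.005,0.018,-0.0074],[-0.023,0.023,0.173]]
  ]
}}

```text
clock: 73.68
tcp_pos: [0.6127, -0.0479, 0.1961]
tcp_rot: [0.462, 0.783, -0.372, 0.187]
ft_force: [-0.3, -0.3, -0.6]
gripper_width: 0.998
grasp_force: 0.0
```

Request:
{"op": "arm_command", "data": {
  "series": [
    [[0.008,0.017,-0.007],[-0.023,0.023,0.173]],
    [[0.011,0.0154,-0.0063],[-0.023,0.023,0.173]],
    [[0.0138,0.0134,-0.0056],[-0.023,0.023,0.173]],
    [[0,0,0],[0,0,0]],
    [[0,0,0],[0,0,0]]
  ],
  "fingers": 0.94
}}

```text
clock: 74.3
tcp_pos: [0.6447, -0.0043, 0.1736]
tcp_rot: [0.65, 0.659, -0.271, 0.264]
ft_force: [0.2, -0.2, 0.0]
gripper_width: 0.943
grasp_force: 0.0
```

Run:
```python
from h import *
o=st();q=np.array(o["qpos"])
s=snap("top","pics/t6.png");cups(s,z0=.004,box=(380,465,180,275));r=cups(s,"red")
R=pose(-90,45)
T=np.array([.648,-.069,.057])+.011*R[:,2];S=T-.10*R[:,2]
f=plan(S,R,n=2);plan(T,R,frm=f,n=4)
# pad centre from its mask
m=(s["frame"].max(2)<60)[225:275,300:350].astype(np.uint8);n,l,stt,c=cv2.connectedComponentsWithStats(m);i=1+stt[1:,4].argmax()
print(stt[i],c[i]+[300,225],world(s,[c[i]+[300,225]],.003).round(4),cv2.minAreaRect(np.argwhere(l==i)[:,::-1].astype(np.float32)))
```

```text
74.3 [ 0.645 -0.004  0.174] [[-0.02, 1.0, -0.01], [0.71, 0.01, -0.7], [-0.7, -0.01, -0.71]] q [-0.91, 0.81, 0.79, 1.6, 0.23, 1.14, -0.35] w 0.943 f [0.2, -0.2, 0.0] 0.0
grey [ 0.544 -0.258  3.381] area 485 err 0.136
grey [ 0.447 -0.377  1.901] area 557 err 0.143
red [ 0.647 -0.068 -2.746] area 523 err 0.083
n 2 total w [-0.01 -0.01  0.01]
[[0.0182, 0.002, 0.0197], [-0.003, -0.004, 0.007]]
n 4 total w [0. 0. 0.]
[[0.0, -0.0, 0.025], [0.0, 0.0, 0.0]]
[ 11   9  30  31 751] [325.7723036  249.03728362] [[ 0.4215 -0.0194  0.003 ]] ((25.812332153320312, 23.96712303161621), (27.636783599853516, 27.375070571899414), 83.9909896850586)
```

Request:
{"op": "arm_command", "data": {
  "series": [
    [[0.018,0.002,0.0197],[-0.003,-0.004,0.007]],
    [[0.018,0.002,0.0197],[-0.003,-0.004,0.007]],
    [[0,0,0.025],[0,0,0]],
    [[0,0,0.025],[0,0,0]],
    [[0,0,0.025],[0,0,0]]
  ]
}}

```text
clock: 74.97
tcp_pos: [0.6487, -0.06, 0.0665]
tcp_rot: [0.654, 0.653, -0.27, 0.271]
ft_force: [0.2, 0.4, 0.3]
gripper_width: 0.94
grasp_force: 0.0
```

Request:
{"op": "arm_command", "data": {
  "series": [
    [[0,0,0.022],[0,0,0]],
    [[0,0,0],[0,0,0]]
  ]
}}

```text
clock: 75.22
tcp_pos: [0.6477, -0.0766, 0.0509]
tcp_rot: [0.654, 0.652, -0.271, 0.27]
ft_force: [-0.4, 0.1, 0.2]
gripper_width: 0.941
grasp_force: 0.0
```

Request:
{"op": "arm_command", "data": {
  "series": [
    [[0,0,0],[0,0,0]],
    [[0,0,0],[0,0,0]],
    [[0,0,0],[0,0,0]],
    [[0,0,0],[0,0,0]],
    [[0,0,0],[0,0,0]]
  ],
  "fingers": 0.4
}}

```text
clock: 75.85
tcp_pos: [0.6497, -0.0738, 0.0518]
tcp_rot: [0.654, 0.653, -0.269, 0.272]
ft_force: [-0.6, 3.5, 6.4]
gripper_width: 0.728
grasp_force: 30.0
```

Run:
```python
from h import *
o=st();p=np.array(o["tcp_pos"]);R0=Ro.from_quat(o["tcp_rot"]).as_matrix()
off=R0.T@(np.array([.6485,-.0688,0])-p)   # cup floor centre in tool frame
R=pose(-83.5,np.degrees(np.arcsin(-R0[2,2])))
T=np.array([.421,-.0197,.003])-R@off
np.save("T.npy",np.r_[T,R.ravel()]);print("target",T)
f=plan(p+[0,0,.13],R0,n=3);f=plan(T+[0,0,.1],R,frm=f);plan(T+[0,0,.006],R,frm=f,n=3)
```

```text
75.85 [ 0.65  -0.074  0.052] [[0.0, 1.0, 0.0], [0.71, 0.0, -0.71], [-0.71, 0.0, -0.71]] q [-0.81, 0.96, 0.75, 1.69, 0.21, 0.88, -0.4] w 0.728 f [-0.6, 3.5, 6.4] 30.0
target [ 0.4229852  -0.02452636  0.05474992]
n 3 total w [0. 0. 0.]
[[-0.0306, 0.0002, -0.0307], [0.0, 0.0, 0.0]]
n 5 total w [-0.08  0.   -0.08]
[[0.0107, -0.0454, -0.0033], [-0.015, 0.0, -0.017]]
[[0.0114, -0.0451, -0.004], [-0.015, 0.0, -0.017]]
[[0.0122, -0.0449, -0.0047], [-0.015, 0.0, -0.017]]
[[0.0129, -0.0446, -0.0054], [-0.015, 0.0, -0.017]]
[[0.0137, -0.0443, -0.006], [-0.015, 0.0, -0.017]]
n 3 total w [0. 0. 0.]
[[0.0221, 0.0, 0.0222], [0.0, 0.0, 0.0]]
```

Request:
{"op": "arm_command", "data": {
  "series": [
    [[-0.0306,0,-0.0307],[0,0,0]],
    [[-0.0306,0,-0.0307],[0,0,0]],
    [[-0.0306,0,-0.0307],[0,0,0]],
    [[0.0107,-0.0454,-0.0033],[-0.015,0,-0.017]],
    [[0.0114,-0.045,-0.004],[-0.015,0,-0.017]]
  ]
}}

```text
clock: 76.47
tcp_pos: [0.5571, -0.0545, 0.1705]
tcp_rot: [0.639, 0.668, -0.263, 0.276]
ft_force: [-0.1, 1.2, -0.9]
gripper_width: 0.725
grasp_force: 30.0
```

Request:
{"op": "arm_command", "data": {
  "series": [
    [[0.012,-0.045,-0.0047],[-0.015,0,-0.017]],
    [[0.013,-0.0446,-0.0054],[-0.015,0,-0.017]],
    [[0.0137,-0.0443,-0.006],[-0.015,0,-0.017]],
    [[0,0,0],[0,0,0]],
    [[0,0,0],[0,0,0]]
  ]
}}

```text
clock: 77.1
tcp_pos: [0.4228, -0.0244, 0.1549]
tcp_rot: [0.615, 0.69, -0.255, 0.284]
ft_force: [1.3, 0.4, -0.5]
gripper_width: 0.729
grasp_force: 30.0
```

Run:
```python
from h import *
o=st();a=np.load("T.npy");T=a[:3];R=a[3:].reshape(3,3)
plan(T+[0,0,.005],R,n=4)
s=snap("top");cups(s,box=(380,465,180,275),z0=.004);cups(s,box=(340,465,180,275),z0=.004)
```

```text
77.1 [ 0.423 -0.024  0.155] [[-0.08, 0.99, 0.08], [0.7, 0.11, -0.7], [-0.71, -0.0, -0.71]] q [-1.33, 0.55, 0.94, 2.21, 0.4, 0.89, -0.6] w 0.729 f [1.3, 0.4, -0.5] 30.0
n 4 total w [-0. -0.  0.]
[[0.0167, 0.0001, 0.0169], [-0.0, -0.0, 0.001]]
grey [ 0.544 -0.258  2.622] area 558 err 0.11
grey [ 0.447 -0.377 -0.068] area 563 err 0.142
grey [ 0.426 -0.26   1.945] area 540 err 0.129
grey [ 0.544 -0.258  2.622] area 558 err 0.11
grey [ 0.447 -0.377 -0.068] area 563 err 0.142
grey [ 0.426 -0.26   1.945] area 540 err 0.129
```

Request:
{"op": "arm_command", "data": {
  "series": [
    [[0.0167,0,0.0169],[0,0,0]],
    [[0.0167,0,0.0169],[0,0,0]],
    [[0.0167,0,0.0169],[0,0,0]],
    [[0.0167,0,0.0169],[0,0,0]],
    [[0,0,0],[0,0,0]]
  ]
}}

```text
clock: 77.78
tcp_pos: [0.4222, -0.0263, 0.0591]
tcp_rot: [0.615, 0.689, -0.257, 0.284]
ft_force: [-0.6, -0.4, -0.3]
gripper_width: 0.726
grasp_force: 30.0
```

Request:
{"op": "arm_command", "data": {
  "series": [
    [[0.002,0,0.002],[0,0,0]],
    [[0,0,0],[0,0,0]]
  ]
}}

```text
clock: 78.03
tcp_pos: [0.4221, -0.0253, 0.0573]
tcp_rot: [0.615, 0.69, -0.255, 0.284]
ft_force: [-0.0, -0.8, -0.5]
gripper_width: 0.728
grasp_force: 30.0
```

Request:
{"op": "arm_command", "data": {
  "series": [
    [[0.001,0,0.001],[0,0,0]],
    [[0,0,0],[0,0,0]]
  ]
}}

```text
clock: 78.28
tcp_pos: [0.4217, -0.0251, 0.0555]
tcp_rot: [0.615, 0.69, -0.255, 0.284]
ft_force: [-0.8, -0.1, -1.4]
gripper_width: 0.729
grasp_force: 30.0
```

Request:
{"op": "arm_command", "data": {
  "series": [
    [[0.0006,0,0.0006],[0,0,0]],
    [[0,0,0],[0,0,0]]
  ]
}}

```text
clock: 78.53
tcp_pos: [0.4216, -0.0252, 0.0548]
tcp_rot: [0.615, 0.69, -0.256, 0.284]
ft_force: [-1.6, 2.2, 4.6]
gripper_width: 0.729
grasp_force: 30.0
```

Request:
{"op": "arm_command", "data": {
  "series": [
    [[0.0006,0,0.0006],[0,0,0]],
    [[0,0,0],[0,0,0]]
  ]
}}

```text
clock: 78.78
tcp_pos: [0.4215, -0.0253, 0.0545]
tcp_rot: [0.615, 0.69, -0.256, 0.284]
ft_force: [-4.5, 6.7, 16.5]
gripper_width: 0.728
grasp_force: 30.0
```

Request:
{"op": "arm_command", "data": {
  "series": [
    [[0,0,0],[0,0,0]],
    [[0,0,0],[0,0,0]],
    [[0,0,0],[0,0,0]],
    [[0,0,-0.04],[0,0,0]],
    [[0,0,-0.05],[0,0,0]]
  ],
  "fingers": 1.0
}}

```text
clock: 79.4
tcp_pos: [0.414, 0.0375, 0.1181]
tcp_rot: [0.615, 0.689, -0.257, 0.284]
ft_force: [0.7, 0.4, 0.0]
gripper_width: 1.004
grasp_force: 0.0
```

Request:
{"op": "arm_command", "data": {
  "series": [
    [[0,0,-0.05],[0,0,0]],
    [[-0.03,0,-0.05],[0,0,0]],
    [[-0.04,0,-0.03],[0,0,0]],
    [[0,0,0],[0,0,0]],
    [[0,0,0],[0,0,0]]
  ]
}}

```text
clock: 80.03
tcp_pos: [0.41, 0.0799, 0.2583]
tcp_rot: [0.615, 0.69, -0.256, 0.283]
ft_force: [0.7, 0.0, -0.4]
gripper_width: 0.998
grasp_force: 0.0
```

Run:
```python
from h import *
o=st()
s=snap("top");cups(s,z0=.004,box=(340,465,180,275));cups(s,"red",z0=.003)
s2=snap("scene")
a=cv2.resize(s["frame"][100:300,110:490,::-1],(800,421));b=cv2.resize(s2["frame"][100:300,90:450,::-1],(800,444))
c=np.r_[a,b];cv2.imwrite("pics/fin.png",cv2.resize(c,(554,600),interpolation=cv2.INTER_AREA))
```

```text
80.03 [0.41  0.08  0.258] [[-0.08, 0.99, 0.08], [0.7, 0.11, -0.7], [-0.71, -0.0, -0.71]] q [-1.54, 0.41, 0.95, 2.02, 0.37, 1.28, -0.63] w 0.998 f [0.7, 0.0, -0.4] 0.0
grey [ 0.544 -0.258  2.51 ] area 558 err 0.11
grey [ 0.447 -0.377 -0.068] area 563 err 0.142
grey [ 0.424 -0.26   0.235] area 540 err 0.133
red [ 0.42 -0.02  6.22] area 491 err 0.028
```

View pics/fin.png

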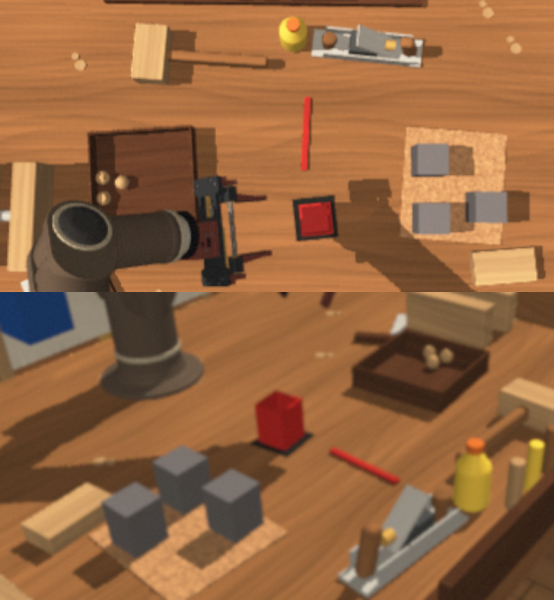

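The final view shows:
- Three grey cups mouth-down on the mat, with margins of about 13 mm or more.
- Three knobs in the tray.
- The red cup upright at the pad centre, (0.420, -0.020).
- The bystanders in place.

```bash
python3 -c "
from rig import arm
print(arm.hand_in())"
```

```text
the job is handed in; nothing more can be done
None
```

I handed the job in with all three knobs in the tray, the three grey cups mouth-down on the mat and the red cup upright in the middle of the pad, but a 78 N wrist-force spike while first reaching for the red cup could count against it if the gripper body was pressing on something (40 N limit).

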